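Change the grinding head of a bench mill and load the next batch

TASK

Ready the mill: turn the T-handle lock screw clockwise fully down, then free the used red-banded head by driving the wedge drift through the slot beneath, grip off the head, and park it upright in the stand's empty hole. Enter the fresh green-banded head's shank in the spindle with its dogs about an eighth of a turn off the notches, then press and twist until they drop in and the collar is home. At the end the drift stands wholly on its rubber mat again and all small lidded sample jars upright in the white tray; tip no head over, disturb nothing else.

Things in the scene. Friction and masses are not known exactly. Their poses are not given: they have to be found in the camera images.
- mill: Bench mill, fixed, all its parts upright; origin on the bench under the spindle axis; -x is its front (near the robot), y runs along the slot. Grey base plate 22 mm high, from -40 to +95 mm in x and -120 to +180 mm in y; white drive housing 74 mm high at x 50 to 94, y -75 to +75; square steel spindle post 64 mm wide.
- spindle (a point): Centre of the spindle's open mouth, level with the post's rim, 76 mm above the bench; axes as the mill's. The tapered bore is 29 mm wide at the mouth; sprung brass jaws at +y and -y grip the taper (about 8 to 20 N to push a shank in or pull it out straight). Home: a head's collar on the rim, its grip point 26 mm above this point.
- notch (a point): One of two opposite notches in the rim (marked red), at +y and -y, 21 mm from the spindle axis, 12 mm wide in x, 6 mm deep, open outward; the point is level with the rim. They take a head's two dogs: a head goes home only with its y axis along this y axis, either way round, within about 5 degrees; else the dogs ride on the rim 5 mm too high.
- slot (a point): Middle of the drift slot's floor at its entry face, 32 mm from the spindle axis on the -y side. The slot runs along +y right through the post: 18 mm wide in x (25 mm from 12 mm up), 30 mm high, floor 22 mm above the bench. Flared guides 12 mm high reach 17 mm out from the entry. A seated shank ends 12 mm above the slot floor.
- lock_bar (a point): Middle of the T-handle's steel cross bar, on the upright axis of the lock screw, 130 mm from the spindle on the +y side. Bar along this point's y axis, 12 mm thick, 110 mm long, a black ball 18 mm across on each end, hub 21 mm across in the middle. About 106 mm above the bench when loose, sinking 5 mm a turn. The boss below is 62 mm high.
- lock (a joint): Turn of the lock screw (rad), growing clockwise seen from above; at 0 the bar lies along the mill's y axis. Starts between 0 and 1; its stop, fully down, is at 9.42 (three half turns). Light friction (0.06 N m); it stays where it is left.
- used_head_grip (a point): Used grinding head: dark steel, red band on the collar, red spot on top; same shape as the fresh one. The point is the centre of its grip block (two flats 28 mm apart facing +x and -x, 36 mm in y, 38 mm tall), 26 mm above the collar's underside. It starts seated home in the spindle, x along the mill's x. z up.
- fresh_head_grip (a point): Fresh grinding head: aluminium, green band on the collar, green spot on top, 0.25 kg. The point is the centre of its grip block (two ribbed flats 28 mm apart facing +x and -x, 36 mm in y, 38 mm tall), 19 mm above the collar's top. Collar 50 mm across, 7 mm thick. It starts in the stand, its dogs resting on the stand's top. z up.
- fresh_head_shank (a point): Lower end of the fresh head's conical shank, 68 mm below the grip point. The shank is 42 mm long, 18 mm across here and 27 mm under the collar. Two dogs hang under the collar at +y and -y, 21 mm from the axis, 8 mm wide in x, 5 mm deep.
- empty_place (a point): Mouth of the empty hole of the grey stand (fixed block 70 x 150 x 46 mm, two square holes 30 mm wide, right through), level with the stand's top, 46 mm above the bench; z up. A head stands here with its dogs on the stand's top, at any heading, its grip point 31 mm above this point. The fresh head's hole is 75 mm away along +y.
- drift_grip (a point): Wedge drift, 0.3 kg: orange grip block 26 mm wide in x, 30 mm in y, 80 mm tall, with a steel foot 40 mm wide and 12 mm high, and a blade running out along +y. The point is on the block's middle line, 62 mm above its underside, a good height to grip. z up.
- drift_tip (a point): Tip of the drift's polished steel blade, 140 mm along +y from the block's middle, 4 mm above the flat underside. Blade 10 mm thick, 8 mm high at the tip, rising 18 mm per 100 mm to 30 mm at the block. With the blade on the slot floor and this tip 70 mm past the spindle axis, a head is lifted 10 mm and free; driving takes under 15 N.
- mat: Black rubber mat fixed on the bench, 85 mm in x, 215 mm in y, 3 mm thick; origin at the centre of its underside. The drift starts upright on it, blade towards +y, its block 60 mm to the -y side of the middle.
- tray: White open tray fixed on the bench, 120 mm in x, 190 mm in y, 12 mm high, wall and floor 4 mm thick; origin at the centre of its underside. Room for all jars in a row along y.
- jar_a_mid (a point): Sample jar with a blue lid: a closed steel cylinder with a ribbed lid, 48 mm across, 40 mm tall, 0.15 kg, standing on the bench near its front edge; the point is its centre, half-way up, z up. It may be absent.
- jar_b_mid (a point): Sample jar with a yellow lid: a closed steel cylinder with a ribbed lid, 48 mm across, 40 mm tall, 0.15 kg, standing on the bench near its front edge; the point is its centre, half-way up, z up. It may be absent.
- jar_c_mid (a point): Sample jar with a white lid: a closed steel cylinder with a ribbed lid, 48 mm across, 40 mm tall, 0.15 kg, standing on the bench near its front edge; the point is its centre, half-way up, z up. It may be absent.

How it is judged:
On the way, in this order (a step that is already met when the one before it is completed fails the run):
1. the lock screw is turned fully down (value of joint lock above 8.9 rad), for 0.2 s.
2. the drift's blade is driven through the slot and has lifted the used head, which the fingers do not touch (z of used_head_grip in the frame of spindle between 0.03 and 0.045 m and horizontal distance between used_head_grip and spindle below 0.006 m and y of drift_tip in the frame of spindle above 0.03 m and contact force between the fingers and used_head below 0.2 N), for 0.2 s.
3. the fresh head's shank is in the bore with its dogs off the notches by 20 to 70 degrees (z of fresh_head_grip in the frame of spindle between 0.029 and 0.045 m and horizontal distance between fresh_head_grip and spindle below 0.006 m and angle between the x axis of fresh_head_grip and the x axis of spindle, either way round between 0.35 and 1.22 rad), for 0.1 s.
4. the fresh head is twisted and pressed home, dogs in the notches (horizontal distance between fresh_head_grip and spindle below 0.004 m and z of fresh_head_grip in the frame of spindle between 0.022 and 0.0285 m and angle between the x axis of fresh_head_grip and the x axis of spindle, either way round below 0.2 rad and angle between fresh_head_grip's own z axis and vertical below 0.08 rad), for 0.2 s.
At the end, for the whole second after the job is handed in: lock screw fully down (within 0.5 rad); fresh head home (4 mm of the axis, collar within 2.5 mm of the rim, dogs in the notches); used head upright in the stand's empty hole; drift upright on the mat, whole block and blade over it; every jar upright inside the tray; all at rest (all of step 4 and value of joint lock above 8.9 rad and horizontal distance between used_head_grip and empty_place below 0.008 m and z of used_head_grip in the frame of empty_place between 0.02 and 0.036 m and angle between each of used_head_grip, jar_a_mid, jar_b_mid, jar_c_mid's own z axis and vertical below 0.15 rad and x of drift_grip in the frame of mat between -0.045 and 0.045 m and y of drift_grip in the frame of mat between -0.11 and 0.11 m and z of drift_grip in the frame of mat between 0.055 and 0.075 m and x of drift_tip in the frame of mat between -0.055 and 0.055 m and angle between drift_grip's own z axis and vertical below 0.12 rad and linear speed of each of fresh_head, used_head, drift, jar_a, jar_b, jar_c below 0.02 m/s and x of jar_a_mid in the frame of tray between -0.055 and 0.055 m and y of jar_a_mid in the frame of tray between -0.09 and 0.09 m and z of jar_a_mid in the frame of tray between 0.016 and 0.032 m and x of jar_b_mid in the frame of tray between -0.055 and 0.055 m and y of jar_b_mid in the frame of tray between -0.09 and 0.09 m and z of jar_b_mid in the frame of tray between 0.016 and 0.032 m and x of jar_c_mid in the frame of tray between -0.055 and 0.055 m and y of jar_c_mid in the frame of tray between -0.09 and 0.09 m and z of jar_c_mid in the frame of tray between 0.016 and 0.032 m); the robot touches nothing.
It fails at once if a head is tipped over (more than 35 degrees) (angle between any of used_head_grip, fresh_head_grip's own z axis and vertical above 0.61 rad).
It fails at once if another thing on the bench is moved by more than 4 cm (distance of any of flask, timer, pen from where it was at the start of the episode above 0.04 m).
Of jar_a, jar_b, jar_c only 1 to 3 are there at a start; the rules pass over those that are not, and their reading is None.
At some moment in a run one of jar_a, jar_b, jar_c may be knocked a few centimetres aside while the robot is not near it.
It also fails if it takes over 210 s, if anything falls off the work surface, if the arm or the gripper's body presses on something with over 40 N, if the wrist force passes 120 N, or if a joint passes its speed limit or range.

ROBOT

A 6-joint arm with a two-finger parallel gripper is mounted at the origin on a cart in front of the work surface, level with it; the furniture and walls round the work are solid. World frame = base frame: x ahead of the robot, y to its left, z up, the work surface at z = 0. Lengths are in m, angles in rad, forces in N, time in s.
With the tool pointing down it reaches from about 0.35 to 1 m from the base axis. Payload 7.1 kg.
Tool frame: the origin (TCP) lies at the very end of the fingers, on their centre line; the grasp point (between the pads) lies 19 mm behind it; z points along the fingers, y is the direction in which the jaws open and shut (so a half turn about z gives the same grasp; the last joint's range is limited). The gripper opens to 85 mm and grips with 20 to 120 N. Pads are 22 mm wide; open, the fingers measure 114 mm over their backs; the gripper's body (76 mm by 85 mm) begins 54 mm behind the grasp point. The pads swing forward as they close: fully open they stand 13 mm farther back than shut.
Start: joints at [1.329, 0.423, 1.63, -0, 1.089, -0.019], TCP at [0.138, 0.61, 0.231] pointing down, gripper open.
Joint ranges: [-3, 3], [-0.9, 2.11], [0.09, 2.58], [-1.31, 4.45], [0.11, 2.69], [-2.54, 2.54]. Speed limits (rad/s): [2.39, 2.39, 3.01, 3.14, 3.14, 3.14].

INTERFACE

Orientations are given as a unit quaternion [x, y, z, w].
In Python, from bench import ctrl gives the robot as it stands.
- The arm moves only by the tool arm_command, never from a script. Its arguments are lists of equal length, an entry for each row: "translation": the shift along the tool's x, y, z in m, a list of three; "rotation": the turn, a rotation vector about the tool's x, y, z in degrees, a list of three; "fingers": the opening, from 0 (shut) to 1 (fully open). In form: {"translation": [[x, y, z], ...], "rotation": [[wx, wy, wz], ...], "fingers": [fingers, ...]}. A call has 1 to 12 rows; each row shifts and turns the commanded pose from where the row before left it, along the tool's axes as they then stand; what a row does not reach is not made up. A row lasts 1/10 s, in which the tool goes at most 50 mm and 8.59 degrees, less where a joint would pass 70% of its speed; a pose out of reach is approached as far as the arm can. A call with a gripper value outside its range is refused whole. The fingers move at their own pace and stop on an object; "force" is the grip in N (left out, the last holds). Time passes only in rows, so rows that do not move let the fingers close. It gives the time, the measured TCP pose, the force and the opening at its end, in the units of the state.
- ctrl.get_obs(): the state, without advancing time (a new reading comes with each control period).
- ctrl.snapshot(name): name is "scene" or "top" or "wrist"; returns (picture, depth): 480x640x3 uint8, red, green, blue; 480x640 float32, m along the optical axis (not along the pixel's ray), 0 where there is no reading.
- ctrl.camera_info(name): a dict with "mtx" (3x3 intrinsics, pixels), "world_from_camera" (4x4, takes a point from camera to world coordinates). Camera axes: x right, y down, z forward; pixel columns grow to the right and rows downward; lengths in m; the calibration is good to about 2 mm. A picture is of the moment at which its call begins: read the wrist's pose just before it. camera_info takes no time and is no camera call; for the wrist camera it gives the pose at the moment of the call.
- ctrl.job_done(): hands the job in, once; it reports no verdict.
Trained networks look in the newest picture that a camera, given by its name, has taken for a name from the list of things; names that differ only in an ending like _2 or _b are one class to them, and where a whole thing is asked for, a point or a joint stands for the part that bears it (a point fixed in the world has none). Each returns a list of dicts, best first, with "score" (0 to 1); they miss things now and then, are a little off and sometimes report something else, mostly with a low value. They report only what shows in the picture. A call takes as long as a camera call.
- ctrl.boxes_of(camera, target): "xyz" ([x, y, z] in m, in the coordinates of the camera as it stood for that picture, good to about 4 mm: the middle of the surface that is visible of it).
- ctrl.trace(camera, target): "region" (480x640 bool, what is visible of it).
The state is a dict: "t": time; "joint_pos": joint angles; "qvel": joint speeds; "tau": joint torques, N m; "position": TCP position; "tcp_rot": TCP orientation; "ft_force": force on the tool from outside, world axes, zero at the start; "ft_torque": the same for the moment, N m; "gripper_width": finger opening in m.
Only numpy, scipy, OpenCV 4.12 (cv2) and the standard library are available. Lean on these libraries where they do the work, as an engineer would, in place of code of your own. Each camera call takes 0.05 s, during which the arm holds its last target.

## Working session

There is one attempt and no reset: what is moved stays moved. The work goes in short steps, Python scripts to look and compute and a tool call to move; the robot and the scene stay as the last step left them, time stands still between calls to the robot, and variables do not carry over. Pictures are saved under pics/ and viewed, and the job is handed in when it is done.

Besides the shell and the picture viewer there is one more tool, called after "Request:" as name(argument=value, ...) on one line, values as JSON. arm_command: Moves the arm, as the interface text tells. Its arguments: {"type":"object","properties":{"translation":{"type":"array","items":{"type":"array","items":{"type":"number"}}},"rotation":{"type":"array","items":{"type":"array","items":{"type":"number"}}},"fingers":{"type":"array","items":{"type":"number"}},"force":{"type":"number"}},"required":["translation","rotation","fingers"]}

```bash
ls; mkdir -p pics
cat > h.py <<'E'
import numpy as np, cv2
from bench import ctrl
from scipy.spatial.transform import Rotation as R
def snap(c,fn=None):
    ci=ctrl.camera_info(c); p,d=ctrl.snapshot(c)
    if fn: cv2.imwrite('pics/'+fn+'.png',cv2.cvtColor(p,cv2.COLOR_RGB2BGR))
    return p,d,ci
def cloud(d,ci):
    K=np.array(ci['mtx']);T=np.array(ci['world_from_camera'])
    v,u=np.mgrid[0:480,0:640]
    P=np.stack([(u-K[0,2])/K[0,0]*d,(v-K[1,2])/K[1,1]*d,d],-1)
    W=P@T[:3,:3].T+T[:3,3]; W[d<=0]=np.nan
    return W
def w(ci,p):
    T=np.array(ci['world_from_camera']); return T[:3,:3]@np.array(p)+T[:3,3]
def st():
    o=ctrl.get_obs()
    print('t %.2f'%o['t'],'pos',np.round(o['position'],4),'tool x',np.round(R.from_quat(o['tcp_rot']).as_matrix()[:,0],3),'y',np.round(R.from_quat(o['tcp_rot']).as_matrix()[:,1],3),'z',np.round(R.from_quat(o['tcp_rot']).as_matrix()[:,2],3),'F',np.round(o['ft_force'],1),'w',round(o['gripper_width'],4),'q',np.round(o['joint_pos'],2))
    return o
E
python3 - <<'E'
from h import *
st()
for c in ('scene','top'):
    p,d,ci=snap(c,c+'0'); np.savez(c+'0.npz',p=p,d=d,K=ci['mtx'],T=ci['world_from_camera'])
    print(c,np.round(ci['world_from_camera'],3).tolist())
    for n in ['mill','lock_bar','used_head_grip','fresh_head_grip','drift_grip','mat','tray','jar_a_mid','empty_place']:
        try:
            print(n,[(round(b['score'],2),np.round(w(ci,b['xyz']),3).tolist()) for b in ctrl.boxes_of(c,n)[:4]])
        except Exception as e: print(n,e)
E
```

```text
pics
t 0.00 pos [0.1379 0.609  0.2305] tool x [-0.975  0.221  0.   ] y [ 0.221  0.975 -0.002] z [-0.    -0.002 -1.   ] F [ 0.7  0.8 -0.5] w 0.0857 q [ 1.33  0.42  1.63  0.    1.09 -0.02]
scene [[0.648, -0.563, 0.513, 0.017], [-0.762, -0.485, 0.429, -0.434], [0.008, -0.669, -0.743, 0.819], [0.0, 0.0, 0.0, 1.0]]
mill [(0.61, [0.594, -0.035, 0.023]), (0.32, [0.415, -0.173, -0.003]), (0.27, [0.508, 0.341, 0.074])]
lock_bar [(0.57, [0.584, 0.105, 0.115])]
used_head_grip [(0.69, [0.576, -0.027, 0.106])]
fresh_head_grip [(0.63, [0.507, 0.341, 0.072])]
drift_grip [(0.87, [0.43, -0.224, 0.027]), (0.52, [0.433, 0.184, 0.038])]
mat [(0.79, [0.416, -0.172, -0.0])]
tray [(0.92, [0.506, -0.363, 0.002])]
jar_a_mid [(0.66, [0.434, 0.185, 0.039]), (0.26, [0.584, 0.105, 0.113])]
empty_place [(0.93, [0.495, 0.289, 0.046]), (0.71, [0.437, -0.007, 0.04])]
top [[0.028, -0.981, 0.194, 0.259], [-0.999, -0.034, -0.025, 0.017], [0.031, -0.193, -0.981, 1.429], [0.0, 0.0, 0.0, 1.0]]
mill [(0.95, [0.615, 0.013, 0.021])]
lock_bar [(0.65, [0.591, 0.11, 0.113])]
used_head_grip [(0.8, [0.573, -0.015, 0.117])]
fresh_head_grip [(0.51, [0.512, 0.349, 0.093]), (0.27, [0.429, -0.22, 0.027])]
drift_grip [(0.81, [0.428, -0.221, 0.027])]
mat [(0.72, [0.425, -0.165, 0.003])]
tray [(0.67, [0.505, -0.361, 0.004])]
jar_a_mid [(0.62, [0.433, 0.188, 0.04]), (0.39, [0.508, 0.347, 0.093]), (0.32, [0.594, 0.114, 0.115])]
empty_place [(0.59, [0.504, 0.298, 0.046]), (0.48, [0.435, 0.187, 0.042])]
```

View pics/scene0.png

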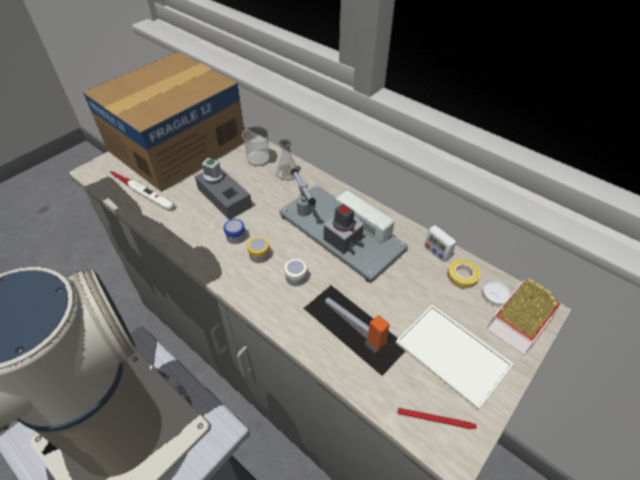

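View pics/top0.png

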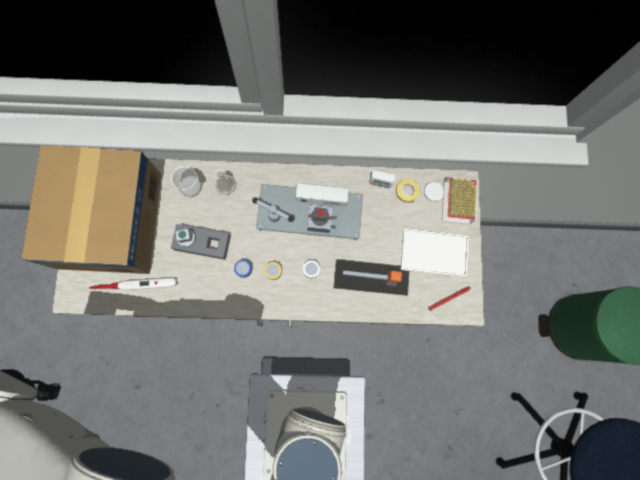

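```bash
cat > m1.py <<'E'
from h import *
def load(c):
    z=np.load(c+'0.npz'); return z['p'],z['d'],dict(mtx=z['K'],world_from_camera=z['T'])
def rect(P,name):
    r=cv2.minAreaRect((P[:,:2]*1000).astype(np.float32)); print(name,len(P),np.round(r[0],1),np.round(r[1],1),round(r[2],1))
for c in('top','scene'):
    p,d,ci=load(c); W=cloud(d,ci); hsv=cv2.cvtColor(p,cv2.COLOR_RGB2HSV)
    X,Y,Z=W[...,0],W[...,1],W[...,2]
    def sel(x0,x1,y0,y1,z0,z1): return (X>x0)&(X<x1)&(Y>y0)&(Y<y1)&(Z>z0)&(Z<z1)
    print(c)
    def clean(m): 
        n,l,s,_=cv2.connectedComponentsWithStats(m.astype(np.uint8)); 
        if n<2: return m
        k=1+np.argmax(s[1:,4]); return l==k
    m=clean(sel(.45,.75,-.25,.25,.014,.032)); rect(W[m],'plate')
    m=clean(sel(.58,.75,-.15,.15,.066,.082)); rect(W[m],'housing')
    m=clean(sel(.40,.62,.2,.5,.040,.052)); rect(W[m],'stand')
    m=clean(sel(.3,.55,-.32,-.03,-.01,.02)&(hsv[...,2]<60)); rect(W[m],'mat'); print(np.nanmedian(Z[m]))
    m=clean(sel(.4,.65,-.48,-.25,-.01,.02)&(hsv[...,2]>215)&(hsv[...,1]<25)); rect(W[m],'tray')
    m=clean(sel(.3,.55,-.32,-.03,.05,.1)); rect(W[m],'driftblock')
    m=clean(sel(.3,.55,-.32,-.03,.008,.05)); rect(W[m],'blade')
    m=clean(sel(.5,.7,.03,.2,.095,.13)); rect(W[m],'bar'); print(np.nanmedian(Z[m]))
    m=clean(sel(.5,.65,-.08,.05,.11,.135)); rect(W[m],'usedtop'); print(np.nanmedian(Z[m]))
    m=clean(sel(.4,.6,.25,.45,.085,.11)); rect(W[m],'freshtop'); print(np.nanmedian(Z[m]))
    for n,(x,y) in dict(a=(.435,.19),b=(.435,.1),c=(.435,-.007)).items():
        m=clean(sel(x-.05,x+.05,y-.045,y+.045,.032,.05)); rect(W[m],'jar'+n)
E
python3 m1.py
```

```text
top
plate 3046 [613.6   8.4] [300.  136.8] 86.2
housing 786 [654.7 -24.4] [150.2  46.7] 86.8
stand 924 [511.  314.7] [151.8  70.9] 81.7
mat 0 [0. 0.] [0. 0.] 0.0
nan
tray 2637 [ 507.7 -364.7] [200.  126.9] 84.9
driftblock 130 [ 424.5 -231.8] [31.2 25.9] 86.7
blade 265 [ 429.1 -168.1] [156.7  40.2] 86.4
bar 237 [592.5 110. ] [126.5  20.2] 62.7
0.11161276337027948
usedtop 137 [583.3 -18.6] [28.6 35.1] 0.7
0.12105212610176741
freshtop 147 [515.5 351.9] [28.5 37.5] 16.2
0.09624320803675523
jara 232 [437.1 190.3] [46.9 45.7] 67.5
jarb 235 [433.9 106.6] [45.7 47.7] 68.4
jarc 226 [441.9  -1.1] [45.8 46.3] 47.8
scene
plate 3422 [613.4   8.6] [301.7 136.6] 86.5
housing 890 [656.4 -24.5] [150.1  45.2] 85.9
stand 866 [511.8 315.7] [155.1  72.4] 81.1
mat 2384 [ 428.7 -176.3] [210.2  81.3] 86.3
0.0030156957579014487
tray 4966 [ 505.  -360.6] [186.4 118.5] 85.1
driftblock 357 [ 424.9 -232.2] [30.1 26.8] 85.6
blade 665 [ 425.1 -170.2] [155.9  38.7] 88.8
bar 265 [592.5 108.8] [126.8  19.5] 65.0
0.11138504788058134
usedtop 201 [584.4 -20.2] [35.9 28.7] 81.7
0.12054882717162418
freshtop 152 [515.9 350.7] [31.7 36.4] 20.7
0.0951542811575361
jara 274 [438.4 189.8] [47.9 47. ] 18.2
jarb 310 [434.9 106.5] [47.9 47.1] 64.0
jarc 346 [442.6  -1.3] [48.  47.8] 41.9
  return np.nanmean(a, axis, out=out, keepdims=keepdims)
```

Run:
```python
import cv2
for c,(a,b,e,f) in dict(top=(150,310,150,490),scene=(120,300,170,440)).items():
    i=cv2.imread(f'pics/{c}0.png')[a:b,e:f]; cv2.imwrite(f'pics/{c}0c.png',cv2.resize(i,(780,int(780*(b-a)/(f-e))),interpolation=cv2.INTER_CUBIC))
```

```text
(no output)
```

View pics/top0c.png

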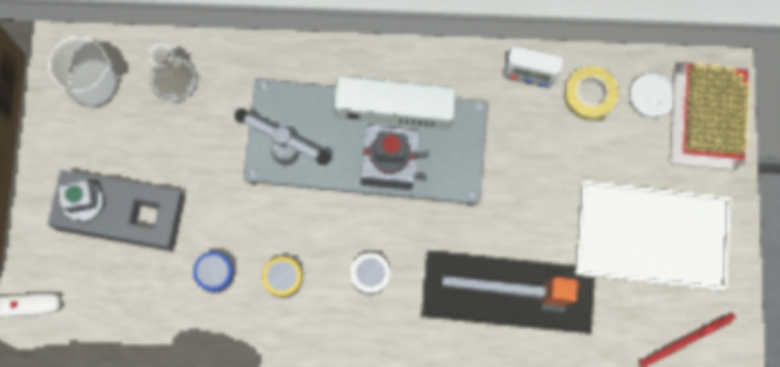

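View pics/scene0c.png

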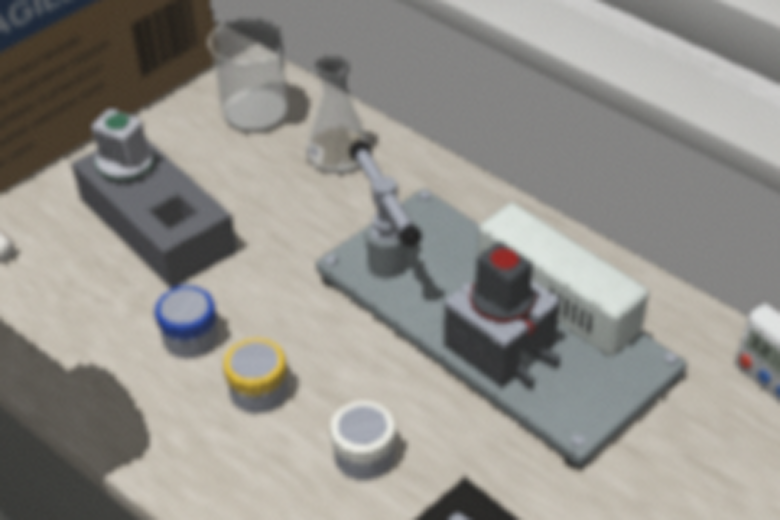

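Request:
arm_command(translation=[[0,0,0],[0,0,0],[-0.02,-0.032,0],[-0.02,-0.032,0],[-0.02,-0.032,0],[-0.02,-0.032,0],[-0.02,-0.032,0],[-0.02,-0.032,0],[-0.02,-0.032,0],[-0.02,-0.032,0]], rotation=[[0,0,-6.4],[0,0,-6.4],[0,0,0],[0,0,0],[0,0,0],[0,0,0],[0,0,0],[0,0,0],[0,0,0],[0,0,0]], fingers=[0,0,0,0,0,0,0,0,0,0])

```text
t: 2.0
position: [0.2989, 0.3524, 0.2316]
tcp_rot: [-0.0, 1.0, 0.0, 0.0]
ft_force: [0.4, -0.0, 0.4]
gripper_width: -0.0002
```

Request:
arm_command(translation=[[-0.035,-0.0264,0],[-0.035,-0.0264,0],[-0.035,-0.0264,0],[-0.035,-0.0264,0],[-0.035,-0.0264,0],[-0.035,-0.0264,0],[-0.035,-0.0264,0],[-0.035,-0.0264,0],[0,0,0]], rotation=[[0,0,0],[0,0,0],[0,0,0],[0,0,0],[0,0,0],[0,0,0],[0,0,0],[0,0,0],[0,0,0]], fingers=[0,0,0,0,0,0,0,0,0])

```text
t: 2.9
position: [0.5824, 0.1396, 0.2315]
tcp_rot: [0.002, 1.0, -0.0, 0.002]
ft_force: [-0.1, 0.1, 0.1]
gripper_width: -0.0003
```

Run:
```python
from h import *
st()
p,d,ci=snap('wrist','w1'); print(np.round(ci['world_from_camera'],3).tolist(), np.round(ci['mtx'],0).tolist())
np.savez('w1.npz',p=p,d=d,K=ci['mtx'],T=ci['world_from_camera'])
```

```text
t 2.90 pos [0.5824 0.1396 0.2315] tool x [-1.     0.003 -0.003] y [ 0.003  1.    -0.   ] z [ 0.003 -0.    -1.   ] F [-0.1  0.1  0.1] w -0.0003 q [ 0.22  0.38  1.69 -0.    1.06 -1.35]
[[0.002, 0.959, 0.282, 0.511], [1.0, -0.002, -0.002, 0.141], [-0.001, 0.282, -0.959, 0.374], [0.0, 0.0, 0.0, 1.0]] [[335.0, 0.0, 322.0], [0.0, 335.0, 240.0], [0.0, 0.0, 1.0]]
```

View pics/w1.png

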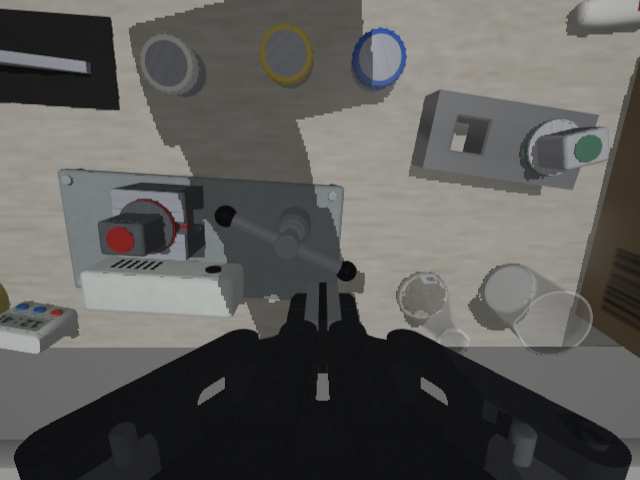

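Request:
arm_command(translation=[[0.004,0.003,0.04],[0,0,0.04],[0,0,0.04],[0,0,0.025],[0,0,0]], rotation=[[0,0,0],[0,0,0],[0,0,0],[0,0,0],[0,0,0]], fingers=[0,0,0,0,0])

```text
t: 3.45
position: [0.5707, 0.1457, 0.0829]
tcp_rot: [-0.001, 1.0, -0.001, -0.004]
ft_force: [-0.2, 0.1, -0.4]
gripper_width: -0.0
```

Run:
```python
from h import *
o=st()
c=np.array([.5925,.110]);r=.035
a=np.degrees(np.arctan2(*(o['position'][:2]-c)[::-1])); print(a,np.linalg.norm(o['position'][:2]-c))
# to end -425
p=o['position'][:2]; rows=[]
end=-422
n=27; 
for k in range(1,n+1):
    t=np.radians(a+(end-a)*k/n); q=c+r*np.array([np.cos(t),np.sin(t)]); dd=q-p; p=p+np.round(dd,4); rows.append([round(-dd[0],4),round(dd[1],4),0])
for i in range(0,n,12): print(rows[i:i+12],len(rows[i:i+12]))
```

```text
t 3.45 pos [0.5707 0.1457 0.0829] tool x [-1.    -0.002  0.007] y [-0.002  1.    -0.002] z [-0.007 -0.002 -1.   ] F [-0.2  0.1 -0.4] w -0.0 q [ 0.23  0.58  1.79  0.    0.78 -1.34]
121.46427111857855 0.041848804717734375
[[np.float64(-0.015), np.float64(-0.0014), 0], [np.float64(-0.0122), np.float64(0.0003), 0], [np.float64(-0.0116), np.float64(-0.004), 0], [np.float64(-0.0095), np.float64(-0.0077), 0], [np.float64(-0.0063), np.float64(-0.0105), 0], [np.float64(-0.0022), np.float64(-0.012), 0], [np.float64(0.002), np.float64(-0.012), 0], [np.float64(0.006), np.float64(-0.0107), 0], [np.float64(0.0093), np.float64(-0.0079), 0], [np.float64(0.0115), np.float64(-0.0042), 0], [np.float64(0.0122), np.float64(-0.0001), 0], [np.float64(0.0115), np.float64(0.0042), 0]] 12
[[np.float64(0.0093), np.float64(0.0079), 0], [np.float64(0.0061), np.float64(0.0106), 0], [np.float64(0.0021), np.float64(0.0121), 0], [np.float64(-0.0023), np.float64(0.012), 0], [np.float64(-0.0062), np.float64(0.0105), 0], [np.float64(-0.0095), np.float64(0.0078), 0], [np.float64(-0.0116), np.float64(0.004), 0], [np.float64(-0.0122), np.float64(-0.0003), 0], [np.float64(-0.0114), np.float64(-0.0044), 0], [np.float64(-0.0092), np.float64(-0.008), 0], [np.float64(-0.0058), np.float64(-0.0108), 0], [np.float64(-0.0018), np.float64(-0.0121), 0]] 12
[[np.float64(0.0024), np.float64(-0.012), 0], [np.float64(0.0065), np.float64(-0.0104), 0], [np.float64(0.0096), np.float64(-0.0075), 0]] 3
```

Request:
arm_command(translation=[[-0.0073,0.0017,0],[-0.0122,0.0003,0],[-0.0116,-0.004,0],[-0.0095,-0.0077,0],[-0.0063,-0.0105,0],[-0.0022,-0.012,0],[0.002,-0.012,0],[0.006,-0.0107,0],[0.0093,-0.0079,0],[0.0115,-0.0042,0],[0.0122,-0.0001,0],[0.0115,0.0042,0]], rotation=[[0,0,0],[0,0,0],[0,0,0],[0,0,0],[0,0,0],[0,0,0],[0,0,0],[0,0,0],[0,0,0],[0,0,0],[0,0,0],[0,0,0]], fingers=[0,0,0,0,0,0,0,0,0,0,0,0])

```text
t: 4.65
position: [0.5733, 0.0813, 0.0879]
tcp_rot: [0.0, 1.0, -0.0, 0.003]
ft_force: [4.0, -1.6, 1.1]
gripper_width: -0.0002
```

Run:
```python
from h import *
snap('scene','s2'); o=st()
i=cv2.imread('pics/s2.png')[100:300,170:440]; cv2.imwrite('pics/s2c.png',cv2.resize(i,None,fx=2.9,fy=2.9,interpolation=cv2.INTER_CUBIC))
```

```text
t 4.70 pos [0.5704 0.0819 0.0874] tool x [-1.    -0.    -0.002] y [-0.     1.    -0.001] z [ 0.002 -0.001 -1.   ] F [-0.2 -1.2  0.9] w -0.0002 q [ 0.12  0.55  1.82 -0.    0.76 -1.45]
```

View pics/s2c.png

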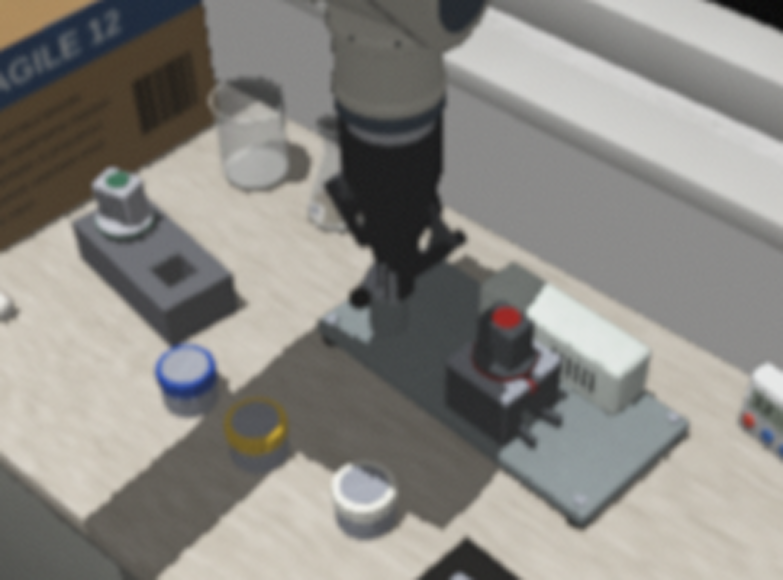

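Request:
arm_command(translation=[[0.0093,0.0079,0],[0.0061,0.0106,0],[0.0021,0.0121,0],[-0.0023,0.012,0],[-0.0062,0.0105,0],[-0.0095,0.0078,0],[-0.0116,0.004,0],[-0.0122,-0.0003,0],[-0.0114,-0.0044,0],[-0.0092,-0.008,0],[-0.0058,-0.0108,0],[-0.0018,-0.0121,0]], rotation=[[0,0,0],[0,0,0],[0,0,0],[0,0,0],[0,0,0],[0,0,0],[0,0,0],[0,0,0],[0,0,0],[0,0,0],[0,0,0],[0,0,0]], fingers=[0,0,0,0,0,0,0,0,0,0,0,0])

```text
t: 5.9
position: [0.6253, 0.1123, 0.0864]
tcp_rot: [0.0, 1.0, 0.001, 0.001]
ft_force: [0.1, 4.7, -0.2]
gripper_width: -0.0002
```

Request:
arm_command(translation=[[0.0024,-0.012,0],[0.0035,-0.006,0],[0.003,-0.0044,0]], rotation=[[0,0,0],[0,0,0],[0,0,0]], fingers=[0,0,0])

```text
t: 6.2
position: [0.6156, 0.089, 0.0867]
tcp_rot: [0.0, 1.0, 0.0, 0.001]
ft_force: [2.2, 2.4, -0.5]
gripper_width: 0.0002
```

Run:
```python
from h import *
o=st();snap('scene','s3'); p,d,ci=snap('top','t3');W=cloud(d,ci); o=st()
i=cv2.imread('pics/s3.png')[100:300,170:440]; cv2.imwrite('pics/s3c.png',cv2.resize(i,None,fx=2.9,fy=2.9,interpolation=cv2.INTER_CUBIC))
```

```text
t 6.20 pos [0.6156 0.089  0.0867] tool x [-1.     0.    -0.002] y [0. 1. 0.] z [ 0.002  0.    -1.   ] F [ 2.2  2.4 -0.5] w 0.0002 q [ 0.12  0.6   1.72  0.    0.82 -1.45]
t 6.30 pos [0.6148 0.0888 0.0866] tool x [-1.    -0.    -0.001] y [-0.  1. -0.] z [ 0.001 -0.    -1.   ] F [ 0.9 -0.7  0.2] w -0.0005 q [ 0.12  0.6   1.72 -0.    0.82 -1.45]
```

View pics/s3c.png

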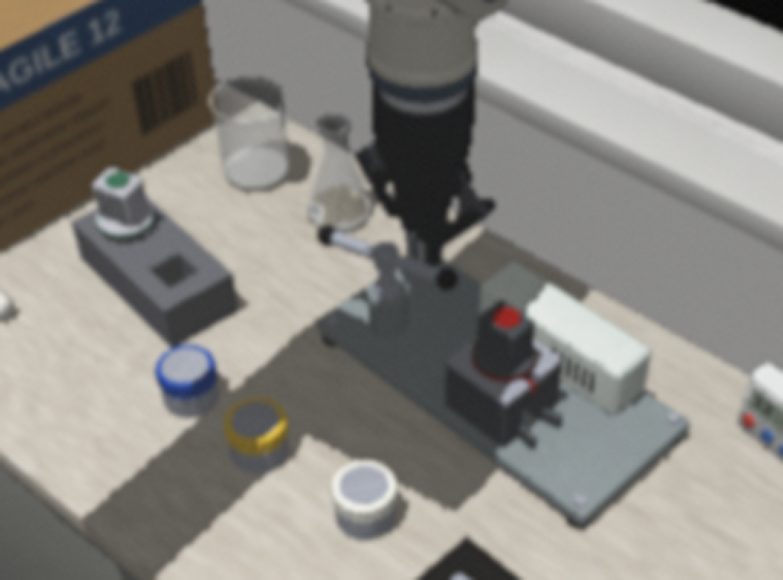

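```bash
cat >> h.py <<'E'
def barang(c,fn=None):
    p,d,ci=snap(c,fn);W=cloud(d,ci);X,Y,Z=W[...,0],W[...,1],W[...,2]
    K=np.array(ci['mtx']);T=np.array(ci['world_from_camera'])
    m=(np.hypot(X-.5925,Y-.110)<.075)&(Z>.085)&(Z<.118)
    n,l,s,_=cv2.connectedComponentsWithStats(m.astype(np.uint8))
    # dark balls
    v=p.max(-1)
    for thr in [45]:
        mm=m&(v<thr)&(np.hypot(X-.5925,Y-.110)>.035)
        n,l,s,cc=cv2.connectedComponentsWithStats(mm.astype(np.uint8))
        for k in range(1,n):
            if s[k,4]>8: q=np.nanmean(W[l==k],0); print(c,'ball',s[k,4],np.round(q,3),np.round(cc[k]),'ang',np.round(np.degrees(np.arctan2(q[1]-.110,q[0]-.5925)),1))
E
python3 - <<'E'
from h import *
barang('scene'); barang('top')
E
```

```text
scene ball 21 [0.612 0.076 0.109] [319. 187.] ang -59.8
scene ball 34 [0.6   0.053 0.103] [323. 196.] ang -82.1
```

Request:
arm_command(translation=[[0.002,-0.004,0],[0.003,-0.004,0],[0.003,-0.003,0],[0,0,0]], rotation=[[0,0,0],[0,0,0],[0,0,0],[0,0,0]], fingers=[0,0,0,0])

```text
t: 6.8
position: [0.6077, 0.0787, 0.0869]
tcp_rot: [-0.0, 1.0, 0.0, 0.002]
ft_force: [5.0, 2.3, -0.1]
gripper_width: 0.0001
```

Run:
```python
from h import *
st();barang('scene','s4');st()
i=cv2.imread('pics/s4.png')[100:300,170:440]; cv2.imwrite('pics/s4c.png',cv2.resize(i,None,fx=2.9,fy=2.9,interpolation=cv2.INTER_CUBIC))
```

```text
t 6.80 pos [0.6077 0.0787 0.0869] tool x [-1.    -0.    -0.003] y [-0.     1.     0.001] z [ 0.003  0.001 -1.   ] F [ 5.   2.3 -0.1] w 0.0001 q [ 0.11  0.59  1.74  0.    0.8  -1.46]
scene ball 74 [0.596 0.059 0.105] [320. 196.] ang -86.5
t 6.85 pos [0.6077 0.0787 0.0869] tool x [-1.    -0.    -0.003] y [-0.     1.     0.001] z [ 0.003  0.001 -1.   ] F [4.6 2.1 0.1] w 0.0001 q [ 0.11  0.59  1.74  0.    0.8  -1.46]
```

View pics/s4c.png

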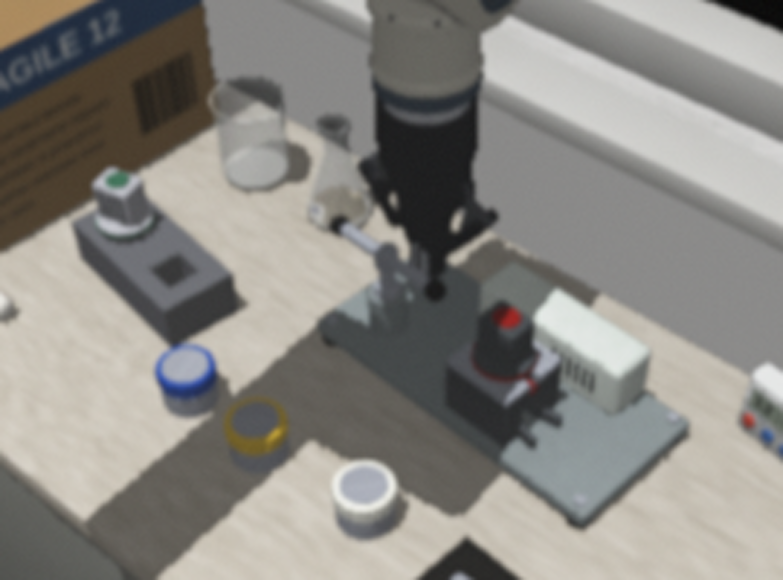

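Request:
arm_command(translation=[[-0.006,0.003,0],[0,0,-0.04],[0,0,-0.045],[0.01,-0.017,-0.045],[0.02,-0.034,-0.02],[0.02,-0.034,0],[0.02,-0.034,0],[0.02,-0.034,0],[0.02,-0.034,0],[0.02,-0.034,0],[0.02,-0.034,0],[0.02,-0.034,0]], rotation=[[0,0,0],[0,0,0],[0,0,0],[0,0,0],[0,0,0],[0,0,0],[0,0,0],[0,0,0],[0,0,0],[0,0,0],[0,0,0],[0,0,0]], fingers=[0,0,0,0,0,0,0,0,0,0,0,0])

```text
t: 8.05
position: [0.441, -0.2084, 0.2361]
tcp_rot: [-0.0, 1.0, 0.0, -0.001]
ft_force: [0.2, -1.7, 0.2]
gripper_width: -0.0
```

Request:
arm_command(translation=[[0.02,-0.024,0],[0,0,0],[0,0,0],[0,0,0],[0,0,0],[0,0,0],[0,0,0],[0,0,0],[0,0,0],[0,0,0],[0,0,0],[0,0,0]], rotation=[[0,0,8.5],[0,0,8.5],[0,0,8.5],[0,0,8.5],[0,0,8.5],[0,0,8.5],[0,0,8.5],[0,0,8.5],[0,0,8.5],[0,0,8.5],[0,0,8.5],[0,0,0]], fingers=[1,1,1,1,1,1,1,1,1,1,1,1])

```text
t: 9.25
position: [0.4221, -0.2312, 0.236]
tcp_rot: [0.729, 0.685, -0.0, -0.001]
ft_force: [-0.2, -0.2, 0.2]
gripper_width: 0.0852
```

Run:
```python
from h import *
st();p,d,ci=snap('wrist','w5')
np.savez('w5.npz',p=p,d=d,K=ci['mtx'],T=ci['world_from_camera'])
p,d,ci=snap('scene','s5')
np.savez('s5.npz',p=p,d=d,K=ci['mtx'],T=ci['world_from_camera'])
barang('scene')
```

```text
t 9.25 pos [ 0.4221 -0.2312  0.236 ] tool x [0.062 0.998 0.001] y [ 0.998 -0.062 -0.002] z [-0.002  0.001 -1.   ] F [-0.2 -0.2  0.2] w 0.0852 q [-0.53  0.21  1.93 -0.    1.   -0.46]
scene ball 9 [0.585 0.05  0.104] [320. 200.] ang -96.8
```

View pics/w5.png

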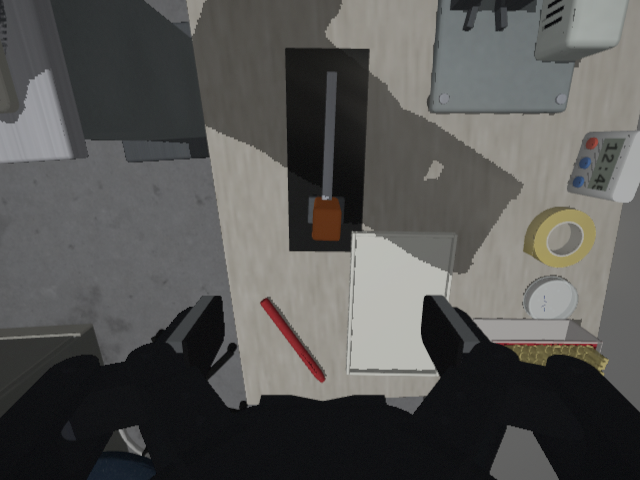

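View pics/s5.png

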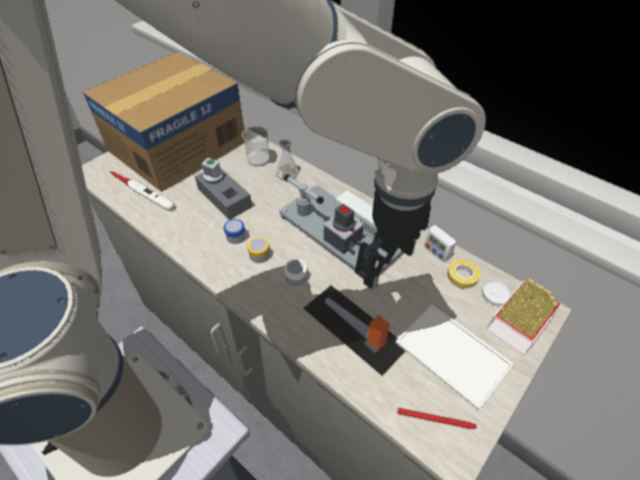

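Run:
```python
from h import *
def rect(P,name):
    r=cv2.minAreaRect((P[:,:2]*1000).astype(np.float32)); print(name,len(P),np.round(r[0],1),np.round(r[1],1),round(r[2],1), 'z',np.round(np.nanmedian(P[:,2]),4))
z=np.load('w5.npz'); ci=dict(mtx=z['K'],world_from_camera=z['T']);p,d=z['p'],z['d'];W=cloud(d,ci);X,Y,Z=np.moveaxis(W,-1,0)
hsv=cv2.cvtColor(p,cv2.COLOR_RGB2HSV)
s=lambda x0,x1,y0,y1,z0,z1:(X>x0)&(X<x1)&(Y>y0)&(Y<y1)&(Z>z0)&(Z<z1)
def clean(m): 
    n,l,st,_=cv2.connectedComponentsWithStats(m.astype(np.uint8)); k=1+np.argmax(st[1:,4]); return l==k
box=s(.35,.5,-.32,-.03,-.02,.2)
rect(W[clean(s(.35,.5,-.32,-.03,.078,.095))],'blocktop')
m=clean(s(.35,.5,-.21,-.03,.008,.04)); rect(W[m],'blade')
P=W[m]; k=P[:,1]<-.1
y=P[:,1]; A=np.polyfit(y,P[:,0],1); print('blade line x at -.235',np.polyval(A,-.235),'ang',np.degrees(np.arctan2(1,A[0])),'tip y',y.max(), P[y>y.max()-.004].mean(0))
m=clean(s(.35,.5,-.32,-.03,-.01,.012)&(hsv[...,2]<50)); rect(W[m],'mat')
m=s(.50,.62,-.12,-.02,.01,.2); 
rect(W[clean(s(.5,.64,-.2,-.03,.016,.028))],'platepart')
```

```text
blocktop 898 [ 425.7 -231.9] [30.2 26. ] 84.4 z 0.0828
blade 1194 [ 433.9 -151.3] [118.5  10. ] 84.2 z 0.0211
blade line x at -.235 0.425449826331561 ang 84.2265113741672 tip y -0.09212777123204731 [ 0.43926273 -0.09406276  0.01095138]
mat 12768 [ 428.9 -174.7] [214.2  85.3] 86.1 z 0.0029
platepart 10827 [591.2 -90.8] [ 98.3 103.3] 86.5 z 0.0219
```

Request:
arm_command(translation=[[-0.0005,0.0035,0.045],[0,0,0.045],[0,0,0.045],[0,0,0.045],[0,0,0.01],[0,0,0],[0,0,0],[0,0,0]], rotation=[[0,0,2.1],[0,0,0],[0,0,0],[0,0,0],[0,0,0],[0,0,0],[0,0,0],[0,0,0]], fingers=[0.8,0.8,0.8,0.8,0.8,0.6,0,0], force=60)

```text
t: 10.2
position: [0.4275, -0.233, 0.0484]
tcp_rot: [0.74, 0.672, 0.001, 0.002]
ft_force: [0.5, -0.1, 19.6]
gripper_width: 0.0252
```

Request:
arm_command(translation=[[0,0,0],[0,0,0],[0,0,0],[0,0,0],[0,0,0],[0,0,0]], rotation=[[0,0,0],[0,0,0],[0,0,0],[0,0,0],[0,0,0],[0,0,0]], fingers=[0,0,0,0,0,0])

```text
t: 10.8
position: [0.4276, -0.233, 0.0484]
tcp_rot: [0.74, 0.672, 0.001, 0.002]
ft_force: [-1.7, -1.2, 8.8]
gripper_width: 0.025
```

```bash
python3 -c "
from h import *
st()"
```

```text
t 10.80 pos [ 0.4276 -0.233   0.0484] tool x [ 0.097  0.995 -0.002] y [ 0.995 -0.097  0.004] z [ 0.004 -0.002 -1.   ] F [-1.7 -1.2  8.8] w 0.025 q [-0.52  0.53  2.03 -0.    0.57 -0.43]
```

Request:
arm_command(translation=[[0,0,-0.02],[0,0,-0.03],[0.004,0.028,0],[0.0045,0.0285,0],[0.0045,0.029,0],[0.0045,0.029,0],[0.0045,0.028,0],[0,0,0],[0,0,0]], rotation=[[0,0,0],[0,0,-1.95],[0,0,0],[0,0,0],[0,0,0],[0,0,0],[0,0,0],[0,0,0],[0,0,0]], fingers=[0,0,0,0,0,0,0,0,0])

```text
t: 11.7
position: [0.5698, -0.2189, 0.0969]
tcp_rot: [0.729, 0.685, -0.0, 0.0]
ft_force: [0.1, 0.1, -2.6]
gripper_width: 0.0251
```

```bash
cat > m2.py <<'E'
import sys
from h import *
def rect(P,name):
    r=cv2.minAreaRect((P[:,:2]*1000).astype(np.float32)); print(name,len(P),np.round(r[0],1),np.round(r[1],1),round(r[2],1), 'z',np.round(np.nanmedian(P[:,2]),4))
st();p,d,ci=snap('wrist',sys.argv[1]);W=cloud(d,ci);X,Y,Z=np.moveaxis(W,-1,0)
s=lambda x0,x1,y0,y1,z0,z1:(X>x0)&(X<x1)&(Y>y0)&(Y<y1)&(Z>z0)&(Z<z1)
def clean(m): 
    n,l,st,_=cv2.connectedComponentsWithStats(m.astype(np.uint8)); k=1+np.argmax(st[1:,4]); return l==k
try: rect(W[clean(s(.55,.62,-.06,.02,.112,.128))],'headtop')
except Exception as e: print(e)
try: rect(W[clean(s(.55,.63,-.06,.02,.070,.0785))],'rim')
except Exception as e: print(e)
rect(W[clean(s(.62,.72,-.15,.1,.068,.08))],'housing')
rect(W[clean(s(.5,.75,-.2,.25,.016,.028))],'plate')
E
python3 m2.py w6
```

```text
t 11.70 pos [ 0.5698 -0.2189  0.0969] tool x [ 0.062  0.998 -0.   ] y [ 0.998 -0.062  0.   ] z [ 0. -0. -1.] F [ 0.1  0.1 -2.6] w 0.0251 q [-0.39  0.58  1.74 -0.    0.82 -0.32]
attempt to get argmax of an empty sequence
attempt to get argmax of an empty sequence
housing 1675 [650.9 -95.9] [ 6.9 42.4] 84.8 z 0.072
plate 16595 [ 627.7 -107.8] [69.1 91.8] 86.3 z 0.0218
```

View pics/w6.png

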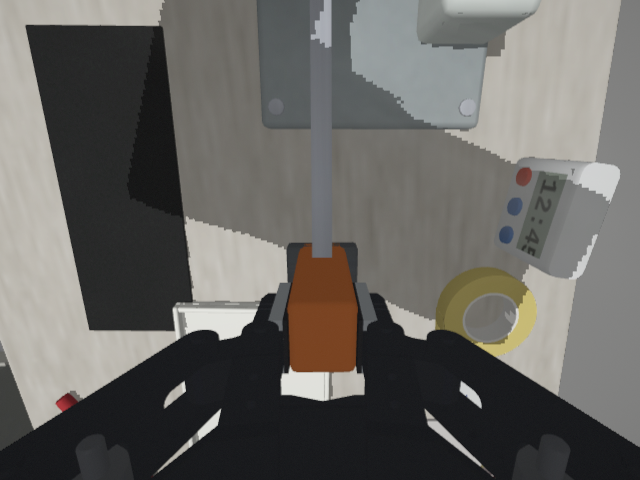

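Run:
```python
from h import *
def load(f):
    z=np.load(f); return z['p'],z['d'],dict(mtx=z['K'],world_from_camera=z['T'])
p,d,ci=snap('wrist');W=cloud(d,ci);X,Y,Z=np.moveaxis(W,-1,0)
m=(X>.55)&(X<.6)&(Y>-.19)&(Y<-.05)&(Z>.045)&(Z<.1)
P=W[m]; A=np.polyfit(P[:,1],P[:,0],1); print('blade',len(P),'ang',np.degrees(np.arctan2(1,A[0])),'x at y=-19.6:',np.polyval(A,-.0196),'tip?',P[:,1].max(),P[P[:,1]>P[:,1].max()-.005].mean(0))
# plate front edge, end edge
m=(Z>.016)&(Z<.027)&(X>.5)&(X<.7)&(Y<-.05)&(Y>-.2)
P=W[m]; print('plate x min/max',np.percentile(P[:,0],[.1,99.9]),'y min',np.percentile(P[:,1],.1))
for f in ['w1.npz','s5.npz']:
    p,d,ci=load(f);W=cloud(d,ci);X,Y,Z=np.moveaxis(W,-1,0)
    for nm,(x0,x1,y0,y1,z0,z1) in dict(head=(.55,.62,-.06,.02,.112,.128),plate=(.5,.75,-.2,.25,.016,.028),house=(.6,.72,-.15,.1,.068,.08)).items():
        m=(X>x0)&(X<x1)&(Y>y0)&(Y<y1)&(Z>z0)&(Z<z1); n,l,s,_=cv2.connectedComponentsWithStats(m.astype(np.uint8))
        if n<2: continue
        k=1+np.argmax(s[1:,4]); r=cv2.minAreaRect((W[l==k][:,:2]*1000).astype(np.float32)); print(f,nm,np.round(r[0],1),np.round(r[1],1),round(r[2],1))
```

```text
blade 4869 ang 86.82364307146871 x at y=-19.6: 0.5800796923855431 tip? -0.08391576106826829 [ 0.57615664 -0.08654779  0.06043038]
plate x min/max [0.53861835 0.699528  ] y min -0.19747250254502705
w1.npz head [585.  -18.2] [36.  28.8] 86.8
w1.npz plate [614.2   9.4] [299.4 134.1] 86.3
w1.npz house [656.2 -22.8] [149.1  43.4] 86.3
s5.npz head [583.8 -19.9] [29.1 36.6] 0.5
s5.npz plate [615.2  32.5] [251.9 137.6] 85.9
s5.npz house [656.4 -11.8] [123.9  45.2] 85.9
```

Request:
arm_command(translation=[[0,0.0025,0.014],[0,0,0.014],[0,0,0],[0.01,0,0],[0.01,0,0],[0.01,0,0],[0,0,0]], rotation=[[0,0,0.5],[0,0,0],[0,0,0],[0,0,0],[0,0,0],[0,0,0],[0,0,0]], fingers=[0,0,0,0,0,0,0])

```text
t: 12.5
position: [0.5744, -0.1876, 0.0684]
tcp_rot: [0.731, 0.682, -0.0, -0.0]
ft_force: [-0.5, 0.5, -3.5]
gripper_width: 0.0253
```

Run:
```python
from h import *
st();snap('wrist','w7');p,d,ci=snap('scene','s7')
i=cv2.imread('pics/s7.png')[160:330,270:440]; cv2.imwrite('pics/s7c.png',cv2.resize(i,None,fx=3.4,fy=3.4,interpolation=cv2.INTER_CUBIC))
```

```text
t 12.50 pos [ 0.5744 -0.1876  0.0684] tool x [0.07  0.998 0.   ] y [ 0.998 -0.07  -0.001] z [-0.  0. -1.] F [-0.5  0.5 -3.5] w 0.0253 q [-0.34  0.61  1.76  0.    0.77 -0.27]
```

View pics/w7.png

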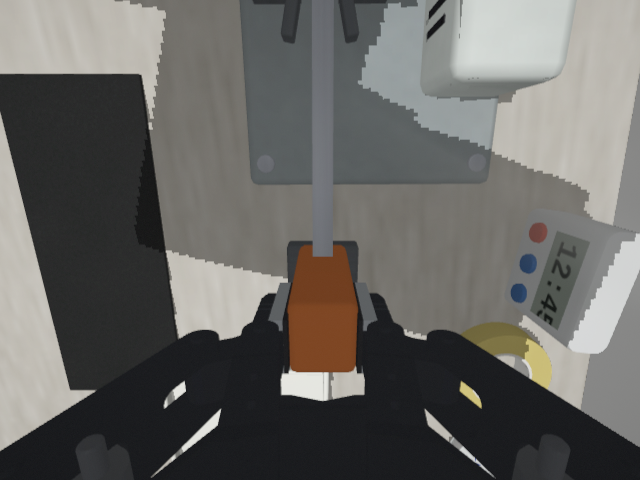

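View pics/s7c.png

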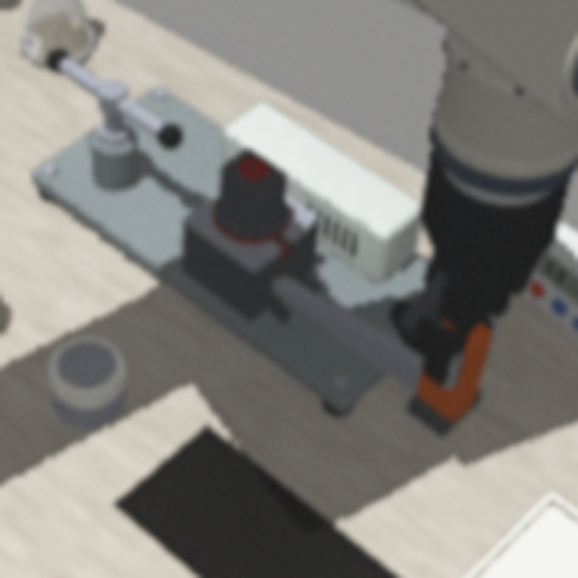

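Request:
arm_command(translation=[[0.005,0,-0.0015],[0.01,0,0],[0.01,0,0],[0.01,0,0],[0.01,0,0]], rotation=[[0,0,0],[0,0,0],[0,0,0],[0,0,0],[0,0,0]], fingers=[0,0,0,0,0])

```text
t: 13.1
position: [0.5774, -0.1438, 0.0695]
tcp_rot: [0.732, 0.682, -0.0, -0.0]
ft_force: [-0.4, -1.5, -6.9]
gripper_width: 0.0249
```

Run:
```python
from h import *
st();p,d,ci=snap('scene','s8');st()
i=cv2.imread('pics/s8.png')[160:330,270:440]; cv2.imwrite('pics/s8c.png',cv2.resize(i,None,fx=3.4,fy=3.4,interpolation=cv2.INTER_CUBIC))
```

```text
t 13.10 pos [ 0.5774 -0.1438  0.0695] tool x [ 0.071  0.997 -0.001] y [ 0.997 -0.071 -0.001] z [-0.001 -0.001 -1.   ] F [-0.4 -1.5 -6.9] w 0.0249 q [-0.26  0.6   1.78 -0.    0.76 -0.19]
t 13.15 pos [ 0.5773 -0.1424  0.0693] tool x [0.071 0.997 0.   ] y [ 0.997 -0.071 -0.001] z [-0.001  0.    -1.   ] F [ 1.1  0.3 -7.3] w 0.0257 q [-0.26  0.6   1.78  0.    0.76 -0.19]
```

View pics/s8c.png

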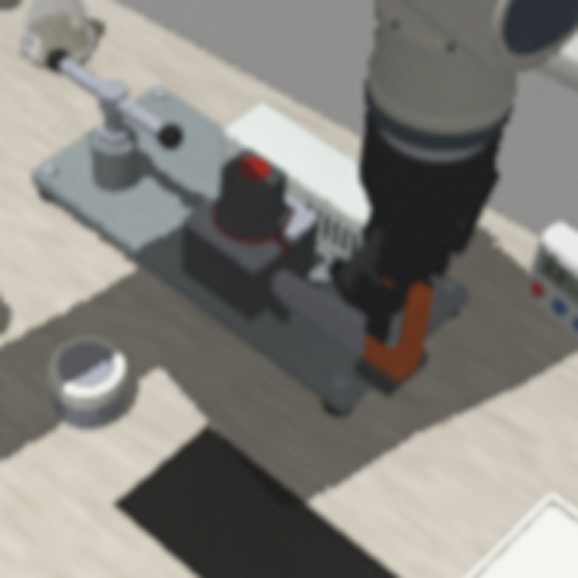

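Request:
arm_command(translation=[[0.008,0,0.001],[0.008,0,0],[0.008,0,0],[0.008,0,0],[0.008,0,0],[0.008,0,0],[0.004,0,0],[0,0,0],[0,0,0],[0,0,0]], rotation=[[0,0,0],[0,0,0],[0,0,0],[0,0,0],[0,0,0],[0,0,0],[0,0,0],[0,0,0],[0,0,0],[0,0,0]], fingers=[0,0,0,0,0,0,0,0,0,0])

```text
t: 14.15
position: [0.5813, -0.0926, 0.0687]
tcp_rot: [0.732, 0.681, -0.0, -0.0]
ft_force: [-0.1, -0.7, -8.7]
gripper_width: 0.0251
```

Run:
```python
from h import *
st();p,d,ci=snap('scene','s9');W=cloud(d,ci);X,Y,Z=np.moveaxis(W,-1,0)
m=(abs(X-.584)<.02)&(abs(Y+.0195)<.02)&(Z>.11)&(Z<.145); print('head top z',np.nanpercentile(Z[m],[50,90]),np.nanmean(W[m],0))
i=cv2.imread('pics/s9.png')[160:330,270:440]; cv2.imwrite('pics/s9c.png',cv2.resize(i,None,fx=3.4,fy=3.4,interpolation=cv2.INTER_CUBIC))
```

```text
t 14.15 pos [ 0.5813 -0.0926  0.0687] tool x [0.072 0.997 0.   ] y [ 0.997 -0.072 -0.   ] z [-0.  0. -1.] F [-0.1 -0.7 -8.7] w 0.0251 q [-0.18  0.6   1.8   0.    0.75 -0.11]
head top z [0.12797671 0.1315196 ] [ 0.57497818 -0.02256211  0.12509877]
```

View pics/s9c.png

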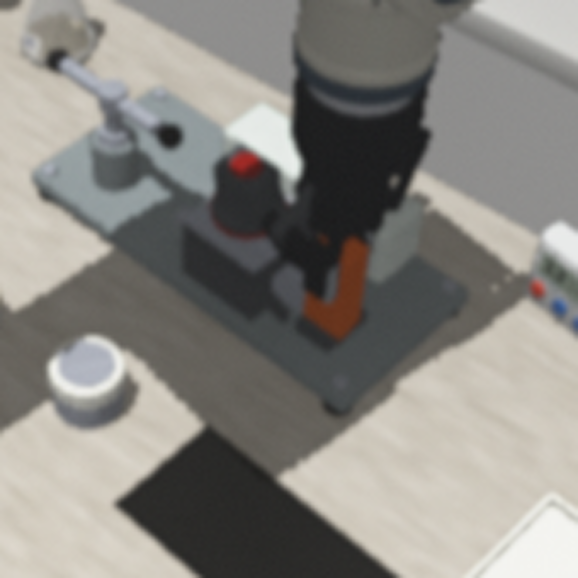

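Request:
arm_command(translation=[[0,0,0.001],[0,0,0],[0,0,0],[0,0,0],[0,0,-0.02],[0,0,-0.04],[-0.01,0,-0.045],[-0.02,0,-0.045],[-0.02,0,0],[0,0,0]], rotation=[[0,0,0],[0,0,0],[0,0,0],[0,0,0],[0,0,0],[0,0,0],[0,0,0],[0,0,0],[0,0,0],[0,0,0]], fingers=[0.55,0.55,0.55,0.55,0.55,0.55,0.55,0.55,0.8,0.8])

```text
t: 15.2
position: [0.5788, -0.1446, 0.2201]
tcp_rot: [0.733, 0.681, 0.001, 0.002]
ft_force: [-0.5, 0.6, -0.1]
gripper_width: 0.0683
```

Run:
```python
from h import *
st();p,d,ci=snap('wrist','w10');W=cloud(d,ci);X,Y,Z=np.moveaxis(W,-1,0)
m=(abs(X-.584)<.03)&(abs(Y+.0195)<.03)&(Z>.122)&(Z<.145); P=W[m];r=cv2.minAreaRect((P[:,:2]*1000).astype(np.float32)); print(r,np.nanmedian(P[:,2]))
A=np.c_[P[:,:2]-P[:,:2].mean(0),np.ones(len(P))]; print(np.linalg.lstsq(A,P[:,2],rcond=None)[0])
p,d,ci=snap('scene','s10');st()
i=cv2.imread('pics/s10.png')[160:330,270:440]; cv2.imwrite('pics/s10c.png',cv2.resize(i,None,fx=3.4,fy=3.4,interpolation=cv2.INTER_CUBIC))
```

```text
t 15.20 pos [ 0.5788 -0.1446  0.2201] tool x [ 0.074  0.997 -0.001] y [ 0.997 -0.074  0.004] z [ 0.004 -0.001 -1.   ] F [-0.5  0.6 -0.1] w 0.0683 q [-0.26  0.39  1.71 -0.    1.04 -0.19]
((577.7322998046875, -19.087066650390625), (36.061561584472656, 28.893661499023438), 87.01144409179688) 0.12907983252295832
[0.07715647 0.01675687 0.12880294]
t 15.30 pos [ 0.5774 -0.1426  0.2176] tool x [0.073 0.997 0.   ] y [ 0.997 -0.073 -0.   ] z [-0.  0. -1.] F [-0.5 -0.2 -0.9] w 0.0685 q [-0.26  0.4   1.71  0.    1.04 -0.19]
```

View pics/w10.png

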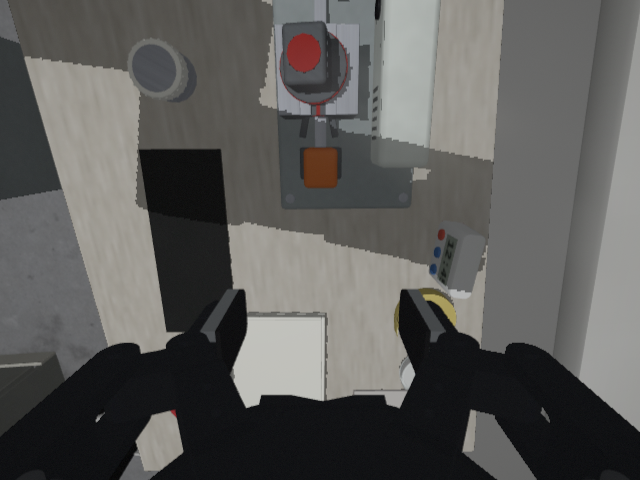

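View pics/s10c.png

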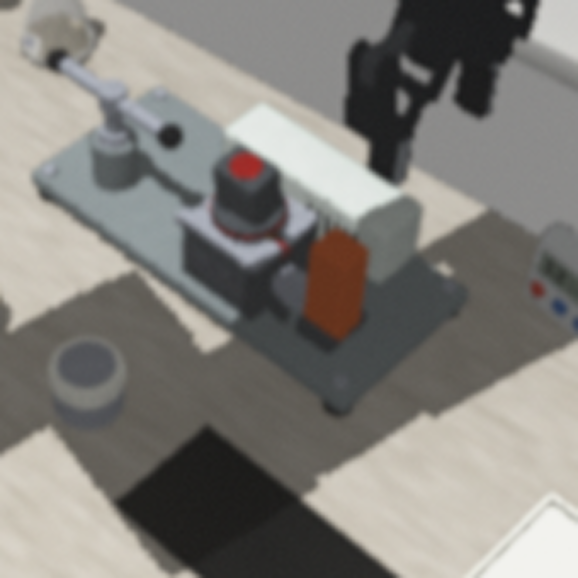

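Run:
```python
from h import *
p,d,ci=snap('wrist');W=cloud(d,ci);X,Y,Z=np.moveaxis(W,-1,0)
m=(abs(X-.584)<.05)&(abs(Y+.0195)<.045)&(Z>.0735)&(Z<.0785); n,l,s,_=cv2.connectedComponentsWithStats(m.astype(np.uint8)); 
P=W[m]; print(len(P),cv2.minAreaRect((P[:,:2]*1000).astype(np.float32)))
m=(abs(X-.584)<.03)&(abs(Y+.0195)<.03)&(Z>.122)&(Z<.145); P=W[m];r=cv2.minAreaRect((P[:,:2]*1000).astype(np.float32)); print(r)
c=(P[:,:2]-P[:,:2].mean(0)); P=P[np.linalg.norm(c,axis=1)<.014]
A=np.c_[P[:,:2]-P[:,:2].mean(0),np.ones(len(P))]; print(np.linalg.lstsq(A,P[:,2],rcond=None)[0])
```

```text
2837 ((584.8982543945312, -19.306461334228516), (64.5709228515625, 64.2317886352539), 86.22364807128906)
((577.5032958984375, -19.01002311706543), (36.5670051574707, 29.091650009155273), 86.4267578125)
[ 0.08910546 -0.00213055  0.12943268]
```

Request:
arm_command(translation=[[0.04,0,0],[0.04,0,0],[0.0435,-0.0005,0],[0,0,0.03],[0,0,0.04],[0,0,0],[0,0,0]], rotation=[[0,0,-0.5],[0,0,0],[0,0,0],[0,0,0],[0,0,0],[0,0,0],[0,0,0]], fingers=[0.8,0.8,0.8,0.8,0.8,0.8,0.8], force=30)

```text
t: 16.05
position: [0.5846, -0.0187, 0.147]
tcp_rot: [0.729, 0.685, -0.001, -0.001]
ft_force: [-0.3, 0.4, 1.3]
gripper_width: 0.0683
```

```bash
python3 -c "
from h import *
st()"
```

```text
t 16.05 pos [ 0.5846 -0.0187  0.147 ] tool x [0.062 0.998 0.   ] y [ 0.998 -0.062 -0.003] z [-0.003  0.    -1.   ] F [-0.3  0.4  1.3] w 0.0683 q [-0.05  0.47  1.78  0.    0.89  0.01]
```

Down 53 mm to 0.094, close, then open to let the untouched head stand, then check.

Request:
arm_command(translation=[[0,0,0.025],[0,0,0.028],[0,0,0],[0,0,0],[0,0,0],[0,0,0],[0,0,0],[0,0,0],[0,0,0]], rotation=[[0,0,0],[0,0,0],[0,0,0],[0,0,0],[0,0,0],[0,0,0],[0,0,0],[0,0,0],[0,0,0]], fingers=[0.8,0.8,0.8,0.2,0.2,0.2,0.2,0.2,0.2])

```text
t: 16.95
position: [0.5863, -0.0194, 0.0965]
tcp_rot: [0.729, 0.684, 0.001, 0.001]
ft_force: [-2.5, -0.4, 7.4]
gripper_width: 0.0277
```

```bash
python3 -c "
from h import *
st(); snap('scene','s11'); 
i=cv2.imread('pics/s11.png')[160:330,270:440]; cv2.imwrite('pics/s11c.png',cv2.resize(i,None,fx=3.4,fy=3.4,interpolation=cv2.INTER_CUBIC))"
```

```text
t 16.95 pos [ 0.5863 -0.0194  0.0965] tool x [0.063 0.998 0.   ] y [ 0.998 -0.063  0.002] z [ 0.002 -0.    -1.   ] F [-2.5 -0.4  7.4] w 0.0277 q [-0.05  0.55  1.8   0.    0.79  0.01]
```

View pics/s11c.png

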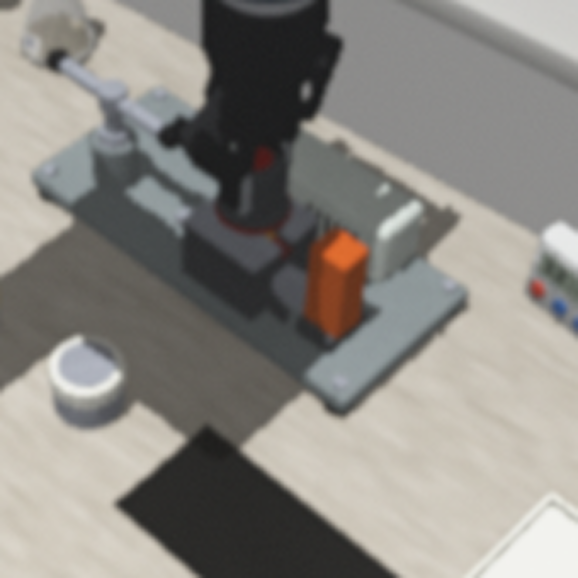

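Request:
arm_command(translation=[[0,-0.0015,-0.0015],[0,0,0],[0,0,0],[0,0,0],[0,0,0],[0,0,0],[0,0,0]], rotation=[[0,0,0],[0,0,0],[0,0,0],[0,0,0],[0,0,0],[0,0,0],[0,0,0]], fingers=[0.2,0.2,0.7,0.7,0.7,0.7,0.7])

```text
t: 17.7
position: [0.5839, -0.0192, 0.0962]
tcp_rot: [0.729, 0.684, -0.0, -0.0]
ft_force: [-0.4, 0.4, 0.6]
gripper_width: 0.0595
```

```bash
python3 -c "
from h import *
st(); snap('scene','s12'); 
p,d,ci=snap('scene');W=cloud(d,ci);X,Y,Z=np.moveaxis(W,-1,0)
h=cv2.cvtColor(p,cv2.COLOR_RGB2HSV); m=(abs(X-.584)<.03)&(abs(Y+.0195)<.03)&(h[...,1]>150)&(Z>.115); print(m.sum(),np.nanmean(W[m],0))
i=cv2.imread('pics/s12.png')[160:330,270:440]; cv2.imwrite('pics/s12c.png',cv2.resize(i,None,fx=3.4,fy=3.4,interpolation=cv2.INTER_CUBIC))"
```

```text
t 17.70 pos [ 0.5839 -0.0192  0.0962] tool x [ 0.063  0.998 -0.   ] y [ 0.998 -0.063 -0.   ] z [-0.  0. -1.] F [-0.4  0.4  0.6] w 0.0595 q [-0.05  0.55  1.8  -0.    0.79  0.01]
23 [ 0.58537041 -0.0215125   0.12991779]
```

View pics/s12c.png

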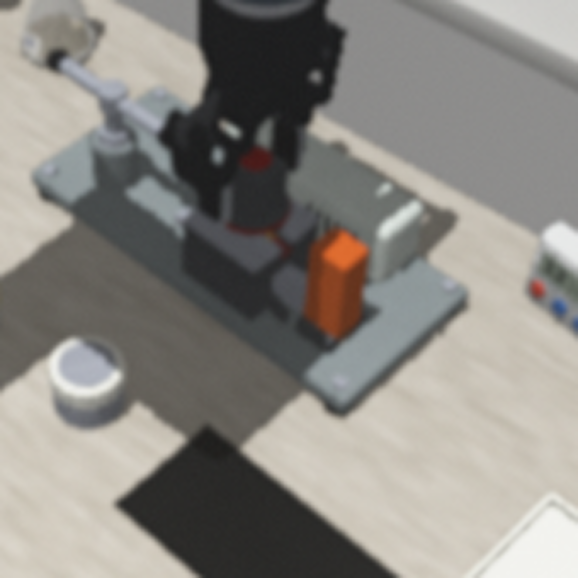

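Request:
arm_command(translation=[[0,0,0],[0,0,0],[0,0,0],[0,0,0],[0,0,-0.01],[0,0,-0.02],[0,0,-0.03],[0,0,-0.03],[0,0,0]], rotation=[[0,0,0],[0,0,0],[0,0,0],[0,0,0],[0,0,0],[0,0,0],[0,0,0],[0,0,0],[0,0,0]], fingers=[0.1,0.1,0.1,0.1,0.1,0.1,0.1,0.1,0.1], force=60)

```text
t: 18.7
position: [0.5867, -0.0193, 0.191]
tcp_rot: [0.729, 0.684, 0.003, 0.003]
ft_force: [0.8, 0.4, -2.3]
gripper_width: 0.0271
```

Run:
```python
from h import *
st(); p,d,ci=snap('scene','s13'); W=cloud(d,ci)
i=cv2.imread('pics/s13.png')[100:330,170:440]; cv2.imwrite('pics/s13c.png',cv2.resize(i,None,fx=2.6,fy=2.6,interpolation=cv2.INTER_CUBIC))
z=np.load('w1.npz'); ci=dict(mtx=z['K'],world_from_camera=z['T']);W=cloud(z['d'],ci);X,Y,Z=np.moveaxis(W,-1,0)
m=(X>.44)&(X<.6)&(Y>.22)&(Y<.42)&(Z>.042)&(Z<.05); n,l,s,_=cv2.connectedComponentsWithStats(m.astype(np.uint8));k=1+np.argmax(s[1:,4]);print('stand',s[k,4],cv2.minAreaRect((W[l==k][:,:2]*1000).astype(np.float32)))
m=(l==k).astype(np.uint8); cn,h=cv2.findContours(m,cv2.RETR_CCOMP,cv2.CHAIN_APPROX_NONE)
for c,hh in zip(cn,h[0]):
    if cv2.contourArea(c)>60: q=c[:,0]; print(hh[3],cv2.contourArea(c),cv2.minAreaRect((W[q[:,1],q[:,0]][:,:2]*1000).astype(np.float32)))
```

```text
t 18.70 pos [ 0.5867 -0.0193  0.191 ] tool x [0.063 0.998 0.   ] y [ 0.998 -0.063  0.008] z [ 0.008 -0.    -1.   ] F [ 0.8  0.4 -2.3] w 0.0271 q [-0.05  0.41  1.75  0.    0.97  0.01]
stand 8482 ((511.75885009765625, 315.4749755859375), (151.1088409423828, 70.2269058227539), 81.55635070800781)
-1 9263.0 ((511.7707824707031, 315.55523681640625), (150.946533203125, 70.2269058227539), 81.55635070800781)
0 1093.0 ((506.3976135253906, 277.82977294921875), (32.396697998046875, 31.594284057617188), 81.45465087890625)
```

View pics/s13c.png

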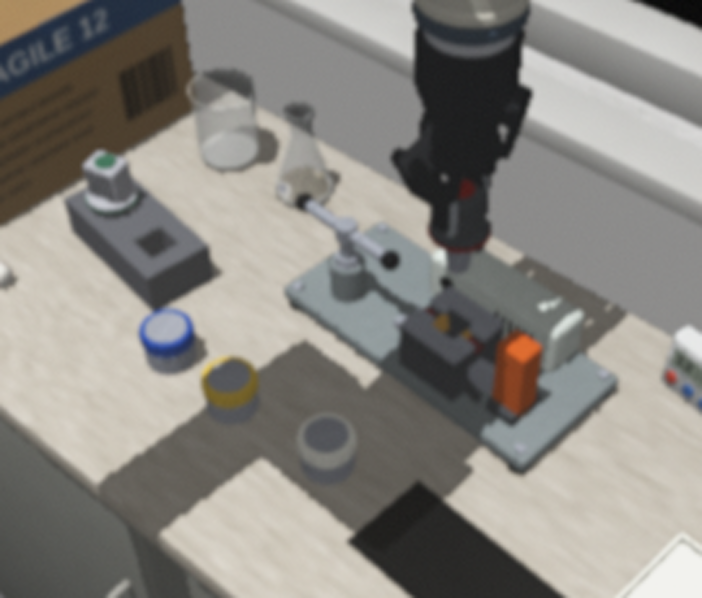

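Request:
arm_command(translation=[[0.0365,-0.012,0],[0.0365,-0.012,0],[0.0365,-0.012,0],[0.0365,-0.012,0],[0.0365,-0.012,0],[0.0365,-0.012,0],[0.0365,-0.012,0],[0.036,-0.0122,0],[0,0,0],[0,0,0],[0,0,0]], rotation=[[0,0,0],[0,0,0],[0,0,0],[0,0,0],[0,0,0],[0,0,0],[0,0,0],[0,0,0],[0,0,0],[0,0,0],[0,0,0]], fingers=[0.1,0.1,0.1,0.1,0.1,0.1,0.1,0.1,0.1,0.1,0.1])

```text
t: 19.85
position: [0.5059, 0.2768, 0.1854]
tcp_rot: [0.729, 0.684, -0.001, -0.0]
ft_force: [-0.6, -0.2, -2.7]
gripper_width: 0.0273
```

Run:
```python
from h import *
st(); p,d,ci=snap('wrist','w14'); W=cloud(d,ci);X,Y,Z=np.moveaxis(W,-1,0)
m=(abs(X-.506)<.05)&(abs(Y-.278)<.05)&(Z>.14); P=W[m];m2=P[:,2]>np.nanpercentile(P[:,2],30);print(np.nanpercentile(P[:,2],[10,50,90]))
m=(abs(X-.506)<.03)&(abs(Y-.278)<.03)&(Z>.205)&(Z<.24); P=W[m]; print(len(P),cv2.minAreaRect((P[:,:2]*1000).astype(np.float32)),np.median(P[:,2])) if m.sum() else 0
```

```text
t 19.85 pos [0.5059 0.2768 0.1854] tool x [ 0.063  0.998 -0.001] y [ 0.998 -0.063 -0.002] z [-0.002 -0.001 -1.   ] F [-0.6 -0.2 -2.7] w 0.0273 q [ 0.48  0.41  1.77 -0.    0.96  0.54]
[0.21743989 0.25958496 0.27974317]
11261 ((505.7076416015625, 277.5492858886719), (36.27720260620117, 60.21535110473633), 87.06121063232422) 0.2186326129354602
```

View pics/w14.png

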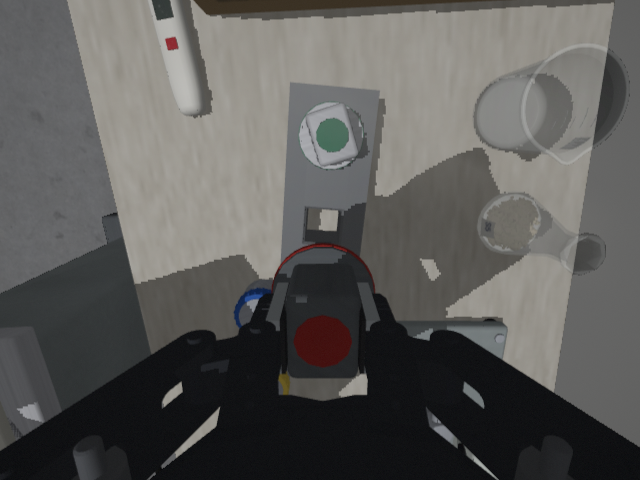

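Request:
arm_command(translation=[[0.0007,0.0003,0.03],[0,0,0.03],[0,0,0.03],[0,0,0.015],[0,0,0.01],[0,0,0.005],[0,0,0],[0,0,0]], rotation=[[0,0,0],[0,0,0],[0,0,0],[0,0,0],[0,0,0],[0,0,0],[0,0,0],[0,0,0]], fingers=[0.1,0.1,0.1,0.1,0.1,0.1,0.1,0.1])

```text
t: 20.7
position: [0.5075, 0.2787, 0.0673]
tcp_rot: [0.729, 0.684, 0.001, 0.0]
ft_force: [-0.9, 0.6, -2.8]
gripper_width: 0.0274
```

Run:
```python
from h import *
st(); p,d,ci=snap('wrist','w15'); W=cloud(d,ci);X,Y,Z=np.moveaxis(W,-1,0)
snap('scene','s15');i=cv2.imread('pics/s15.png')[100:330,170:440]; cv2.imwrite('pics/s15c.png',cv2.resize(i,None,fx=2.6,fy=2.6,interpolation=cv2.INTER_CUBIC))
```

```text
t 20.70 pos [0.5075 0.2787 0.0673] tool x [0.063 0.998 0.001] y [ 0.998 -0.063  0.001] z [ 0.001  0.001 -1.   ] F [-0.9  0.6 -2.8] w 0.0274 q [0.48 0.59 1.82 0.   0.73 0.54]
```

View pics/s15c.png

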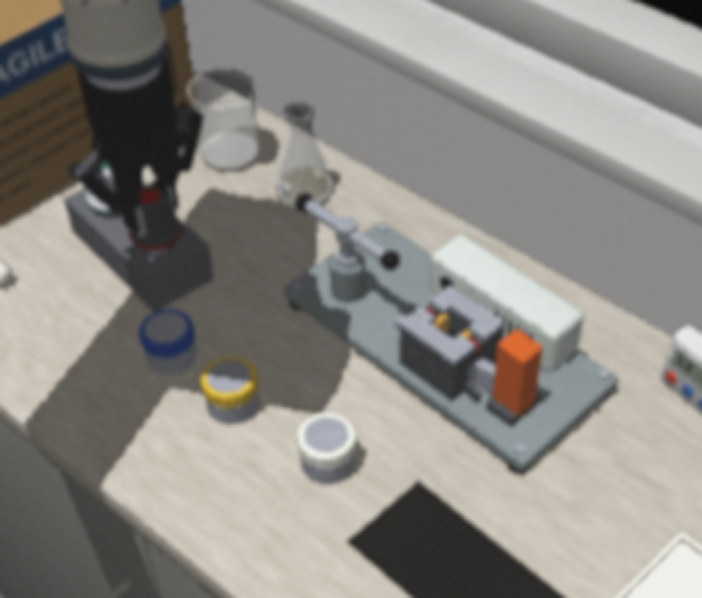

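Inside the hole. Lower the last 4 mm and release.

Request:
arm_command(translation=[[0,0,0.003],[0,0,0.002],[0,0,0]], rotation=[[0,0,0],[0,0,0],[0,0,0]], fingers=[0.1,0.1,0.1])

```text
t: 21.1
position: [0.5073, 0.2788, 0.0631]
tcp_rot: [0.729, 0.684, 0.001, 0.0]
ft_force: [-3.6, -2.0, 13.9]
gripper_width: 0.0274
```

Request:
arm_command(translation=[[0,0,0],[0,0,0],[0,0,0],[0,0,0],[0,0,-0.015],[0,0,-0.03],[0,0,-0.04],[0,0,-0.04],[0,0,-0.04],[0,0,0],[0,0,0]], rotation=[[0,0,0],[0,0,0],[0,0,0],[0,0,0],[0,0,0],[0,0,0],[0,0,0],[0,0,0],[0,0,0],[0,0,0],[0,0,0]], fingers=[0.6,0.6,0.6,0.6,0.6,0.6,0.6,0.6,0.6,0.6,0.6])

```text
t: 22.2
position: [0.5071, 0.2787, 0.2281]
tcp_rot: [0.729, 0.684, 0.001, 0.0]
ft_force: [-0.6, -0.1, -0.1]
gripper_width: 0.0512
```

Run:
```python
from h import *
st(); 
p,d,ci=snap('scene','s16');W=cloud(d,ci);X,Y,Z=np.moveaxis(W,-1,0)
i=cv2.imread('pics/s16.png')[100:330,170:440]; cv2.imwrite('pics/s16c.png',cv2.resize(i,None,fx=2.6,fy=2.6,interpolation=cv2.INTER_CUBIC))
m=(abs(X-.506)<.03)&(abs(Y-.278)<.03)&(Z>.09)&(Z<.12); P=W[m]; print(len(P),cv2.minAreaRect((P[:,:2]*1000).astype(np.float32)),np.median(P[:,2]))
```

```text
t 22.20 pos [0.5071 0.2787 0.2281] tool x [0.063 0.998 0.002] y [ 0.998 -0.063  0.003] z [ 0.003  0.001 -1.   ] F [-0.6 -0.1 -0.1] w 0.0512 q [0.48 0.36 1.74 0.   1.04 0.54]
133 ((508.34808349609375, 277.8345947265625), (39.775394439697266, 29.083003997802734), 87.47587585449219) 0.09527979143306586
```

View pics/s16c.png

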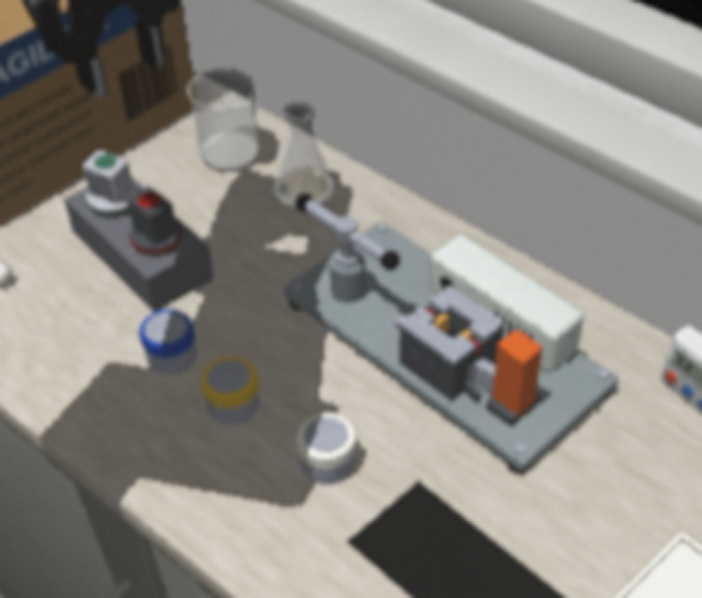

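Request:
arm_command(translation=[[-0.0406,0.0108,0],[-0.0406,0.0108,0],[-0.0406,0.0108,0],[-0.0406,0.0108,0],[-0.0406,0.0108,0],[-0.0406,0.0108,0],[-0.0406,0.0108,0],[-0.0406,0.0108,0],[-0.0406,0.0108,0],[0,0,0],[0,0,0]], rotation=[[0,0,0],[0,0,0],[0,0,0],[0,0,0],[0,0,0],[0,0,0],[0,0,0],[0,0,0],[0,0,0],[0,0,0],[0,0,0]], fingers=[0.6,0.6,0.6,0.6,0.6,0.6,0.6,0.6,0.6,0.6,0.6])

```text
t: 23.35
position: [0.5796, -0.093, 0.2245]
tcp_rot: [0.73, 0.684, -0.001, -0.001]
ft_force: [0.6, 0.0, -0.3]
gripper_width: 0.0509
```

Run:
```python
from h import *
st(); p,d,ci=snap('wrist','w17'); W=cloud(d,ci);X,Y,Z=np.moveaxis(W,-1,0)
m=(abs(X-.58)<.04)&(abs(Y+.093)<.03)&(Z>.097)&(Z<.112); P=W[m]; print(len(P),cv2.minAreaRect((P[:,:2]*1000).astype(np.float32)),np.median(P[:,2]))
m=(abs(X-.584)<.05)&(abs(Y+.0195)<.045)&(Z>.0735)&(Z<.0785);P=W[m]; print(len(P),cv2.minAreaRect((P[:,:2]*1000).astype(np.float32)))
```

```text
t 23.35 pos [ 0.5796 -0.093   0.2245] tool x [0.065 0.998 0.001] y [ 0.998 -0.065 -0.003] z [-0.003  0.001 -1.   ] F [ 0.6  0.  -0.3] w 0.0509 q [-0.18  0.38  1.72  0.    1.05 -0.11]
1090 ((581.9832153320312, -92.31369018554688), (30.428173065185547, 25.461137771606445), 85.73338317871094) 0.10170311049444808
4263 ((584.8638305664062, -19.54581069946289), (64.08917236328125, 64.23079681396484), 86.57911682128906)
```

View pics/w17.png

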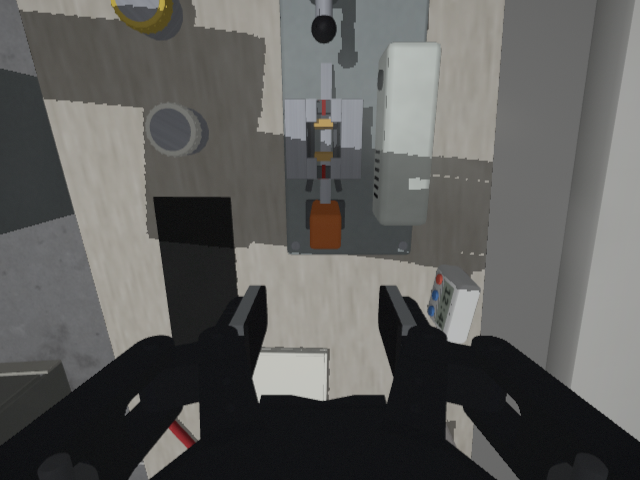

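Request:
arm_command(translation=[[0.0005,0.0015,0.045],[0,0,0.045],[0,0,0.045],[0,0,0.022],[0,0,0],[0,0,0],[0,0,0],[0,0,0],[0,0,0],[0,0,0]], rotation=[[0,0,0.6],[0,0,0],[0,0,0],[0,0,0],[0,0,0],[0,0,0],[0,0,0],[0,0,0],[0,0,0],[0,0,0]], fingers=[0.6,0.6,0.6,0.6,0.6,0,0,0,0,0])

```text
t: 24.4
position: [0.583, -0.0919, 0.0707]
tcp_rot: [0.733, 0.681, 0.001, 0.001]
ft_force: [-0.6, 2.4, 7.0]
gripper_width: 0.0248
```

```bash
python3 -c "
from h import *
st()"
```

```text
t 24.40 pos [ 0.583  -0.0919  0.0707] tool x [0.074 0.997 0.   ] y [ 0.997 -0.074  0.002] z [ 0.002 -0.    -1.   ] F [-0.6  2.4  7. ] w 0.0248 q [-0.18  0.59  1.8   0.    0.75 -0.1 ]
```

Request:
arm_command(translation=[[0,0,-0.002],[-0.012,0,0],[-0.02,0,0],[-0.02,0,0],[-0.02,0,0],[-0.025,0,0],[-0.025,0,0],[-0.02,0,0],[0,0,-0.02],[0,0,-0.025]], rotation=[[0,0,0],[0,0,0],[0,0,0],[0,0,0],[0,0,0],[0,0,0],[0,0,0],[0,0,0],[0,0,0],[0,0,-0.45]], fingers=[0,0,0,0,0,0,0,0,0,0])

```text
t: 25.4
position: [0.5699, -0.235, 0.115]
tcp_rot: [0.731, 0.683, -0.001, -0.002]
ft_force: [0.6, 0.2, -2.8]
gripper_width: 0.0252
```

Request:
arm_command(translation=[[-0.002,-0.029,0],[-0.002,-0.029,0],[-0.002,-0.03,0],[-0.0025,-0.03,0],[-0.002,-0.0295,0],[0,0,0],[0,0,0],[0,0,0]], rotation=[[0,0,0],[0,0,0],[0,0,0],[0,0,0],[0,0,0],[0,0,0],[0,0,0],[0,0,0]], fingers=[0,0,0,0,0,0,0,0])

```text
t: 26.2
position: [0.4248, -0.2352, 0.1165]
tcp_rot: [0.73, 0.683, 0.0, 0.001]
ft_force: [-0.2, -0.7, -2.1]
gripper_width: 0.0251
```

Run:
```python
from h import *
st(); p,d,ci=snap('wrist','w18');snap('scene','s18')
```

```text
t 26.20 pos [ 0.4248 -0.2352  0.1165] tool x [ 0.066  0.998 -0.001] y [ 0.998 -0.066  0.001] z [ 0.001 -0.001 -1.   ] F [-0.2 -0.7 -2.1] w 0.0251 q [-0.53  0.4   2.01 -0.    0.73 -0.46]
```

View pics/w18.png

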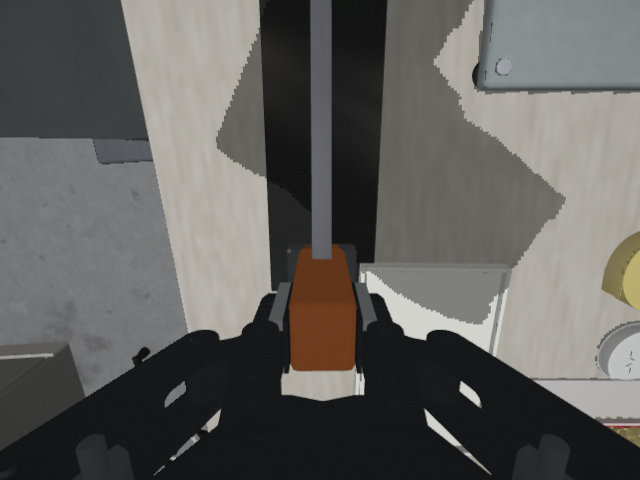

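View pics/s18.png

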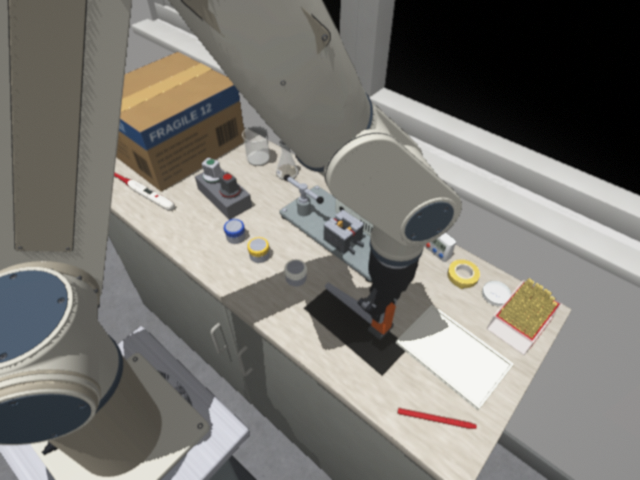

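Request:
arm_command(translation=[[0.002,0,0.025],[0,0,0.022],[0,0,0.012],[0,0,0.004],[0,0,0.002],[0,0,0]], rotation=[[0,0,0],[0,0,0],[0,0,0],[0,0,0],[0,0,0],[0,0,0]], fingers=[0,0,0,0,0,0])

```text
t: 26.9
position: [0.4246, -0.2326, 0.052]
tcp_rot: [0.73, 0.684, 0.0, 0.0]
ft_force: [-0.3, -0.5, -2.7]
gripper_width: 0.0251
```

Request:
arm_command(translation=[[0,0,0],[0,0,0],[0,0,0],[0,0,0],[0,0,-0.02],[0,0,-0.04],[0,0,-0.045],[0,0,-0.045],[0,0,0]], rotation=[[0,0,0],[0,0,0],[0,0,0],[0,0,0],[0,0,0],[0,0,0],[0,0,0],[0,0,0],[0,0,0]], fingers=[0.6,0.6,0.6,0.6,0.6,0.6,0.6,0.6,0.6])

```text
t: 27.8
position: [0.4272, -0.2342, 0.2071]
tcp_rot: [0.73, 0.683, 0.002, 0.005]
ft_force: [-0.6, -0.3, 0.1]
gripper_width: 0.0516
```

Run:
```python
from h import *
st(); p,d,ci=snap('wrist','w19'); W=cloud(d,ci);X,Y,Z=np.moveaxis(W,-1,0)
m=(abs(X-.425)<.04)&(abs(Y+.233)<.04)&(Z>.076)&(Z<.095); P=W[m]; print(len(P),cv2.minAreaRect((P[:,:2]*1000).astype(np.float32)),np.median(P[:,2]))
```

```text
t 27.80 pos [ 0.4272 -0.2342  0.2071] tool x [ 0.066  0.998 -0.005] y [ 0.998 -0.066  0.01 ] z [ 0.009 -0.005 -1.   ] F [-0.6 -0.3  0.1] w 0.0516 q [-0.53  0.25  1.96 -0.    0.93 -0.46]
1101 ((424.2263488769531, -233.3518524169922), (29.738122940063477, 25.255760192871094), 86.71489715576172) 0.08276581639248337
```

View pics/w19.png

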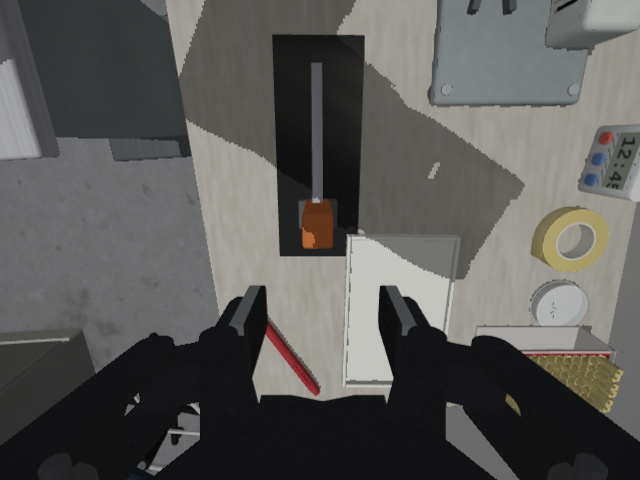

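Request:
arm_command(translation=[[0.045,0.0043,-0.01],[0.0455,0.0043,-0.01],[0.0455,0.0043,0],[0.0455,0.0043,0],[0.0455,0.0043,0],[0.0455,0.0043,0],[0.0455,0.0043,0],[0.0455,0.0043,0],[0.0455,0.0043,0],[0.0455,0.0043,0],[0.0455,0.0043,0],[0.0455,0.0043,0]], rotation=[[0,0,0],[0,0,0],[0,0,0],[0,0,0],[0,0,0],[0,0,0],[0,0,0],[0,0,0],[0,0,0],[0,0,0],[0,0,0],[0,0,0]], fingers=[0.7,0.7,0.7,0.7,0.7,0.7,0.7,0.7,0.7,0.7,0.7,0.7])

```text
t: 29.05
position: [0.5105, 0.3101, 0.2196]
tcp_rot: [0.73, 0.684, -0.001, -0.0]
ft_force: [1.1, -0.8, 0.3]
gripper_width: 0.0597
```

Run:
```python
from h import *
st(); p,d,ci=snap('wrist','w20'); W=cloud(d,ci);X,Y,Z=np.moveaxis(W,-1,0)
m=(abs(X-.517)<.035)&(abs(Y-.352)<.035)&(Z>.09)&(Z<.105); P=W[m]; print(len(P),cv2.minAreaRect((P[:,:2]*1000).astype(np.float32)),np.median(P[:,2]))
m=(abs(X-.507)<.03)&(abs(Y-.278)<.03)&(Z>.09)&(Z<.105); P=W[m]; print(len(P),cv2.minAreaRect((P[:,:2]*1000).astype(np.float32)),np.median(P[:,2]))
```

```text
t 29.05 pos [0.5105 0.3101 0.2196] tool x [ 0.065  0.998 -0.002] y [ 0.998 -0.065 -0.002] z [-0.002 -0.001 -1.   ] F [ 1.1 -0.8  0.3] w 0.0597 q [ 0.53  0.4   1.7  -0.    1.05  0.59]
1606 ((517.234619140625, 352.27142333984375), (28.967323303222656, 36.080955505371094), 13.618322372436523) 0.0960374783370185
1326 ((507.8088073730469, 278.85186767578125), (36.15496826171875, 28.534639358520508), 87.08094787597656) 0.09605867374162175
```

View pics/w20.png

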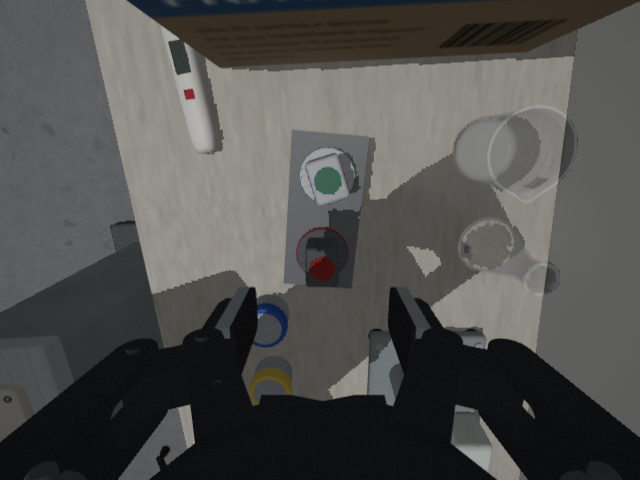

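Run:
```python
from h import *
p,d,ci=snap('scene'); W=cloud(d,ci);X,Y,Z=np.moveaxis(W,-1,0)
m=(Z>.1)&(Z<.35)&(Y>.38)&(Y<.9)&(X>.3)&(X<.9); P=W[m]; print(np.percentile(P[:,1],[.5,2,5]),np.percentile(P[:,2],[50,98]),np.percentile(P[:,0],[2,98]))
```

```text
[0.38275095 0.39138811 0.40893776] [0.19000254 0.30203567] [0.4190089  0.83156977]
```

Request:
arm_command(translation=[[0,0,0],[0,0,0],[0,0,0]], rotation=[[0,0,-8],[0,0,-8],[0,0,-1.3]], fingers=[0.7,0.7,0.7])

```text
t: 29.45
position: [0.5105, 0.3078, 0.2197]
tcp_rot: [0.618, 0.786, -0.001, -0.0]
ft_force: [0.9, -0.4, -0.6]
gripper_width: 0.0595
```

Run:
```python
from h import *
o=st(); Rm=R.from_quat(o['tcp_rot']).as_matrix(); print(Rm.T@(np.array([.5172,.3523,.18])-o['position']),np.degrees(np.arctan2(Rm[1,1],Rm[0,1])))
```

```text
t 29.45 pos [0.5105 0.3078 0.2197] tool x [-0.236  0.972 -0.001] y [ 0.972  0.236 -0.003] z [-0.002 -0.002 -1.   ] F [ 0.9 -0.4 -0.6] w 0.0595 q [ 0.52  0.4   1.7  -0.    1.05  0.28]
[0.04172526 0.01717552 0.03965842] 13.657967958237483
```

Run:
```python
from h import *
for f in ['scene0.npz','top0.npz']:
    z=np.load(f); W=cloud(z['d'],dict(mtx=z['K'],world_from_camera=z['T']));X,Y,Z=np.moveaxis(W,-1,0)
    m=(Z>.12)&(Z<.45)&(Y>.38)&(Y<1)&(X>.42)&(X<.75); P=W[m]; print(np.percentile(P[:,1],[.5,2,5,50]),np.percentile(P[:,2],[2,50,98]))
```

```text
[0.39167123 0.430432   0.45279475 0.54380008] [0.12537293 0.18926731 0.20280427]
[0.39439436 0.43684706 0.45377079 0.57714544] [0.13958311 0.19048555 0.20472264]
```

Run:
```python
from h import *
p,d,ci=snap('wrist'); W=cloud(d,ci);X,Y,Z=np.moveaxis(W,-1,0)
for x0 in np.arange(.40,.66,.03):
    m=(X>x0)&(X<x0+.03)&(Z>.03)&(Y>.4)&(Z<.24); 
    if m.sum()>20: print(round(x0,2),m.sum(),np.round(np.percentile(Y[m],[1,10,50]),3),np.round(np.percentile(Z[m],[2,98]),3))
print(np.round(ci['world_from_camera'],3))
z=np.load('scene0.npz'); W=cloud(z['d'],dict(mtx=z['K'],world_from_camera=z['T']));X,Y,Z=np.moveaxis(W,-1,0)
for x0 in np.arange(.40,.66,.03):
    m=(X>x0)&(X<x0+.03)&(Z>.05)&(Y>.42)&(Z<.3); 
    if m.sum()>20: print(round(x0,2),m.sum(),np.round(np.percentile(Y[m],[1,10,50]),3),np.round(np.percentile(Z[m],[2,98]),3))
```

```text
0.4 362 [0.458 0.458 0.458] [0.032 0.093]
0.43 1301 [0.457 0.457 0.458] [0.032 0.112]
0.46 1888 [0.457 0.457 0.457] [0.033 0.134]
0.49 2669 [0.456 0.456 0.457] [0.035 0.155]
0.52 3713 [0.455 0.456 0.456] [0.037 0.177]
0.55 5049 [0.455 0.455 0.456] [0.04 0.19]
0.58 6270 [0.454 0.455 0.455] [0.043 0.191]
0.61 5007 [0.454 0.454 0.454] [0.04  0.191]
0.64 2664 [0.453 0.453 0.454] [0.035 0.166]
[[ 0.972  0.228  0.064  0.494]
 [ 0.237 -0.932 -0.273  0.377]
 [-0.002  0.28  -0.96   0.362]
 [ 0.     0.     0.     1.   ]]
0.4 2272 [0.456 0.461 0.562] [0.054 0.191]
0.43 1268 [0.455 0.457 0.482] [0.057 0.192]
0.46 1200 [0.454 0.456 0.482] [0.058 0.192]
0.49 1165 [0.454 0.456 0.481] [0.057 0.192]
0.52 1118 [0.453 0.455 0.483] [0.057 0.192]
0.55 1092 [0.452 0.455 0.483] [0.057 0.192]
0.58 1040 [0.452 0.454 0.477] [0.058 0.192]
0.61 1006 [0.451 0.453 0.483] [0.057 0.192]
0.64 959 [0.451 0.453 0.479] [0.058 0.192]
```

Request:
arm_command(translation=[[0.021,0.0086,0.03],[0.0207,0.0086,0.03],[0,0,0.03],[0,0,0.03],[0,0,0],[0,0,0]], rotation=[[0,0,0],[0,0,0],[0,0,0],[0,0,0],[0,0,0],[0,0,0]], fingers=[0.7,0.7,0.7,0.7,0.7,0.7])

```text
t: 30.1
position: [0.5181, 0.3526, 0.101]
tcp_rot: [0.62, 0.785, -0.001, -0.0]
ft_force: [0.9, -0.1, 0.5]
gripper_width: 0.0598
```

Run:
```python
from h import *
o=st(); Rm=R.from_quat(o['tcp_rot']).as_matrix(); print(Rm.T@(np.array([.5172,.3523,.064])-o['position']),np.degrees(np.arctan2(Rm[1,1],Rm[0,1])))
```

```text
t 30.10 pos [0.5181 0.3526 0.101 ] tool x [-0.232  0.973 -0.001] y [ 0.973  0.232 -0.002] z [-0.001 -0.001 -1.   ] F [ 0.9 -0.1  0.5] w 0.0598 q [ 0.58  0.59  1.7  -0.    0.85  0.34]
[-4.58320512e-05 -8.47890719e-04  3.70430547e-02] 13.413033409652558
```

Request:
arm_command(translation=[[0,-0.0008,0.02],[0,0,0.016],[0,0,0],[0,0,0],[0,0,0],[0,0,0],[0,0,0],[0,0,0]], rotation=[[0,0,0],[0,0,0],[0,0,0],[0,0,0],[0,0,0],[0,0,0],[0,0,0],[0,0,0]], fingers=[0.7,0.7,0.7,0.1,0.1,0.1,0.1,0.1], force=100)

```text
t: 30.9
position: [0.5181, 0.3534, 0.0666]
tcp_rot: [0.619, 0.786, 0.001, 0.0]
ft_force: [-1.5, -0.2, 6.6]
gripper_width: 0.0265
```

Run:
```python
from h import *
o=st()
```

```text
t 30.90 pos [0.5181 0.3534 0.0666] tool x [-0.234  0.972  0.001] y [0.972 0.234 0.002] z [ 0.001  0.001 -1.   ] F [-1.5 -0.2  6.6] w 0.0265 q [ 0.58  0.64  1.71 -0.    0.79  0.34]
```

Request:
arm_command(translation=[[0,0,-0.02],[0,0,-0.03],[0,0,-0.04],[0,0,-0.04],[0,0,-0.004],[0,0,0],[0,0,0],[0,0,0],[0,0,0]], rotation=[[0,0,0],[0,0,0],[0,0,0],[0,0,-7],[0,0,-7],[0,0,-7],[0,0,-6.7],[0,0,0],[0,0,0]], fingers=[0.1,0.1,0.1,0.1,0.1,0.1,0.1,0.1,0.1])

```text
t: 31.8
position: [0.5174, 0.3528, 0.1992]
tcp_rot: [0.414, 0.91, -0.0, -0.0]
ft_force: [-0.1, -1.0, -1.6]
gripper_width: 0.0266
```

Run:
```python
from h import *
o=st(); Rm=R.from_quat(o['tcp_rot']).as_matrix(); print(Rm.T@(np.array([.5843,-.0187,.18])-o['position']),np.degrees(np.arctan2(Rm[1,1],Rm[0,1])))
```

```text
t 31.80 pos [0.5174 0.3528 0.1992] tool x [-0.657  0.754 -0.   ] y [ 0.754  0.657 -0.   ] z [-0. -0. -1.] F [-0.1 -1.  -1.6] w 0.0266 q [ 0.58  0.46  1.65 -0.    1.03 -0.14]
[-0.3241063  -0.19357326  0.01927585] 41.05716164081555
```

Request:
arm_command(translation=[[-0.036,-0.0215,0],[-0.036,-0.0215,0],[-0.036,-0.0215,0],[-0.036,-0.0215,0],[-0.036,-0.0215,0],[-0.036,-0.0215,0],[-0.036,-0.0215,0],[-0.036,-0.0215,0],[-0.036,-0.0215,0],[0,0,0],[0,0,0],[0,0,0]], rotation=[[0,0,0],[0,0,0],[0,0,0],[0,0,0],[0,0,0],[0,0,0],[0,0,0],[0,0,0],[0,0,0],[0,0,0],[0,0,0],[0,0,0]], fingers=[0.1,0.1,0.1,0.1,0.1,0.1,0.1,0.1,0.1,0.1,0.1,0.1])

```text
t: 33.0
position: [0.5853, -0.0175, 0.1991]
tcp_rot: [0.413, 0.911, 0.0, -0.0]
ft_force: [0.2, -0.0, -3.1]
gripper_width: 0.0268
```

Run:
```python
from h import *
o=st(); Rm=R.from_quat(o['tcp_rot']).as_matrix(); print(Rm.T@(np.array([.5843,-.0187,.18])-o['position']))
p,d,ci=snap('wrist','w22'); W=cloud(d,ci);X,Y,Z=np.moveaxis(W,-1,0)
m=(abs(X-.584)<.06)&(abs(Y+.019)<.06)&(Z>.215)&(Z<.245); P=W[m];r=cv2.minAreaRect((P[:,:2]*1000).astype(np.float32)); print(len(P),r,np.median(P[:,2]))
h=cv2.cvtColor(p,cv2.COLOR_RGB2HSV); g=(h[...,0]>55)&(h[...,0]<100)&(h[...,1]>80)&(Z>.2); print('green',g.sum(),W[g].mean(0))
snap('scene','s22');i=cv2.imread('pics/s22.png')[100:330,170:440]; cv2.imwrite('pics/s22c.png',cv2.resize(i,None,fx=2.6,fy=2.6,interpolation=cv2.INTER_CUBIC))
```

```text
t 33.00 pos [ 0.5853 -0.0175  0.1991] tool x [-0.659  0.753  0.001] y [ 0.753  0.659 -0.   ] z [-0.001  0.    -1.   ] F [ 0.2 -0.  -3.1] w 0.0268 q [-0.05  0.4   1.74  0.    0.99 -0.77]
[-0.0002877  -0.00152151  0.019101  ]
9788 ((585.4979248046875, -17.40666961669922), (84.54814147949219, 36.78850555419922), 39.492008209228516) 0.22870635066620137
green 2075 [ 0.58580563 -0.0170188   0.22932375]
```

View pics/w22.png

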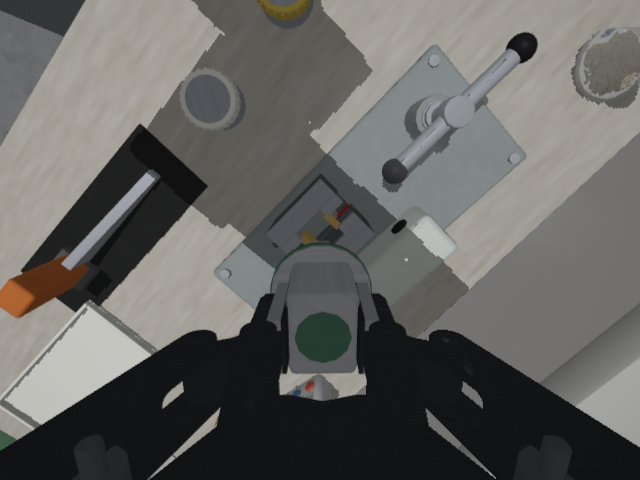

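View pics/s22c.png

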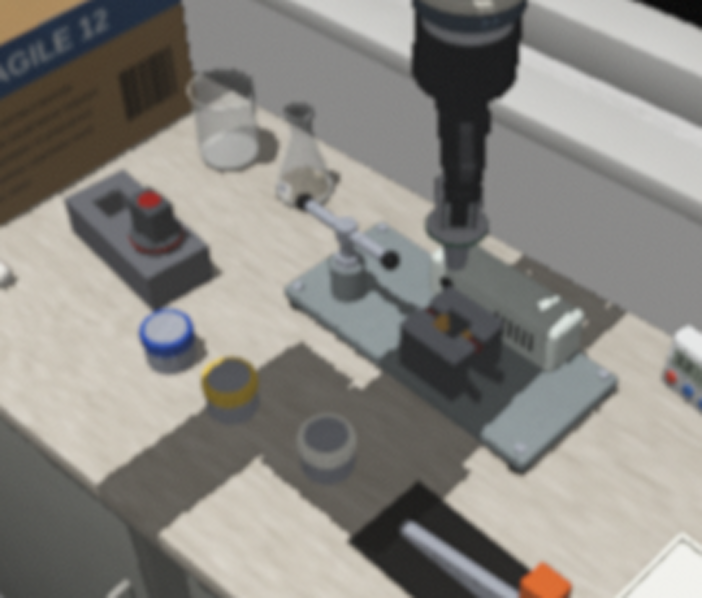

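Request:
arm_command(translation=[[-0.0008,-0.0017,0.02],[0,0,0.025],[0,0,0.02],[0,0,0],[0,0,0.01],[0,0,0.01],[0,0,0]], rotation=[[0,0,0],[0,0,0],[0,0,0],[0,0,0],[0,0,0],[0,0,0],[0,0,0]], fingers=[0.1,0.1,0.1,0.1,0.1,0.1,0.1])

```text
t: 33.8
position: [0.5847, -0.0194, 0.1137]
tcp_rot: [0.413, 0.911, 0.0, -0.0]
ft_force: [0.1, 2.3, -3.4]
gripper_width: 0.0265
```

Run:
```python
from h import *
o=st()
snap('scene','s23');i=cv2.imread('pics/s23.png')[160:330,270:440]; cv2.imwrite('pics/s23c.png',cv2.resize(i,None,fx=3.4,fy=3.4,interpolation=cv2.INTER_CUBIC))
```

```text
t 33.80 pos [ 0.5847 -0.0194  0.1137] tool x [-0.659  0.752  0.001] y [0.752 0.659 0.   ] z [-0.     0.001 -1.   ] F [ 0.1  2.3 -3.4] w 0.0265 q [-0.05  0.52  1.79  0.    0.83 -0.77]
```

View pics/s23c.png

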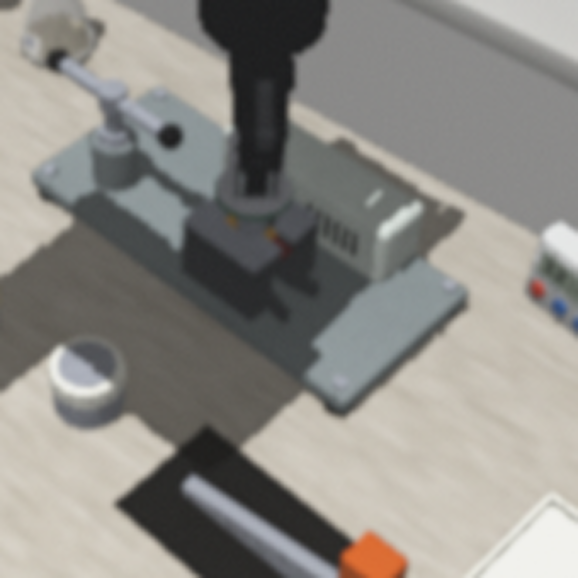

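Request:
arm_command(translation=[[0,0,0.004],[0,0,0.004],[0,0,0.003],[0,0,0.003],[0,0,0.002],[0,0,0],[0,0,0]], rotation=[[0,0,0],[0,0,0],[0,0,0],[0,0,0],[0,0,0],[0,0,0],[0,0,0]], fingers=[0.1,0.1,0.1,0.1,0.1,0.1,0.1])

```text
t: 34.55
position: [0.5857, -0.0191, 0.0988]
tcp_rot: [0.413, 0.911, 0.001, 0.001]
ft_force: [1.3, 7.9, 0.2]
gripper_width: 0.0267
```

Run:
```python
from h import *
o=st()
```

```text
t 34.55 pos [ 0.5857 -0.0191  0.0988] tool x [-0.659  0.752 -0.   ] y [0.752 0.659 0.002] z [ 0.002  0.001 -1.   ] F [1.3 7.9 0.2] w 0.0267 q [-0.05  0.55  1.8   0.    0.8  -0.77]
```

Request:
arm_command(translation=[[0.0006,0.0005,0],[0,0,0.002],[0,0,0.002],[0,0,0],[0,0,0]], rotation=[[0,0,0],[0,0,0],[0,0,0],[0,0,0],[0,0,0]], fingers=[0.1,0.1,0.1,0.1,0.1])

```text
t: 35.05
position: [0.586, -0.0189, 0.0965]
tcp_rot: [0.413, 0.911, 0.001, 0.001]
ft_force: [-4.8, 6.4, 17.7]
gripper_width: 0.0267
```

Run:
```python
from h import *
o=st()
```

```text
t 35.05 pos [ 0.586  -0.0189  0.0965] tool x [-0.659  0.752 -0.001] y [0.752 0.659 0.002] z [ 0.003  0.    -1.   ] F [-4.8  6.4 17.7] w 0.0267 q [-0.05  0.55  1.8   0.    0.79 -0.77]
```

Request:
arm_command(translation=[[0.0003,0.0003,0.0005],[0,0,0.0005],[0,0,0],[0,0,0],[0,0,0],[0,0,0],[0,0,0]], rotation=[[0,0,6],[0,0,6],[0,0,6],[0,0,6],[0,0,6],[0,0,6],[0,0,0]], fingers=[0.1,0.1,0.1,0.1,0.1,0.1,0.1])

```text
t: 35.75
position: [0.5869, -0.0188, 0.0961]
tcp_rot: [0.675, 0.738, 0.002, 0.002]
ft_force: [-2.8, 4.7, 19.2]
gripper_width: 0.0264
```

Run:
```python
from h import *
o=st(); Rm=R.from_quat(o['tcp_rot']).as_matrix();print(np.degrees(np.arctan2(Rm[1,1],Rm[0,1])),o['ft_torque'])
```

```text
t 35.75 pos [ 0.5869 -0.0188  0.0961] tool x [-0.089  0.996 -0.001] y [0.996 0.089 0.005] z [ 0.005 -0.    -1.   ] F [-2.8  4.7 19.2] w 0.0264 q [-0.05  0.55  1.8  -0.    0.79 -0.14]
5.078925901396311 [ 0.53447491  0.4750815  -0.17958676]
```

Request:
arm_command(translation=[[0,-0.001,0.001],[0,0,0.001],[0,0,0.001],[0,0,0.001],[0,0,0.001],[0,0,0]], rotation=[[0,0,2.5],[0,0,2.5],[0,0,2],[0,0,1.7],[0,0,0],[0,0,0]], fingers=[0.1,0.1,0.1,0.1,0.1,0.1])

```text
t: 36.35
position: [0.5864, -0.0191, 0.0919]
tcp_rot: [0.728, 0.685, 0.002, 0.002]
ft_force: [-4.6, 3.0, 25.7]
gripper_width: 0.0261
```

Run:
```python
from h import *
o=st(); Rm=R.from_quat(o['tcp_rot']).as_matrix();print(np.degrees(np.arctan2(Rm[1,1],Rm[0,1])),o['ft_torque'])
snap('scene','s24');i=cv2.imread('pics/s24.png')[160:330,270:440]; cv2.imwrite('pics/s24c.png',cv2.resize(i,None,fx=3.4,fy=3.4,interpolation=cv2.INTER_CUBIC))
```

```text
t 36.35 pos [ 0.5864 -0.0191  0.0919] tool x [ 0.06   0.998 -0.   ] y [ 0.998 -0.06   0.006] z [ 0.006 -0.001 -1.   ] F [-4.6  3.  25.7] w 0.0261 q [-0.05  0.56  1.8  -0.    0.78  0.01]
-3.4509037664287496 [0.55192819 0.49846672 0.05212557]
```

View pics/s24c.png

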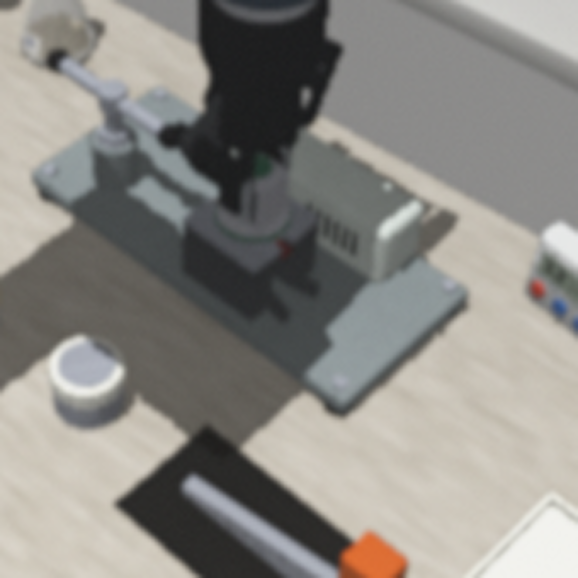

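Request:
arm_command(translation=[[0,-0.0005,0.001],[0,0,0.001],[0,0,0.001],[0,0,0],[0,0,0]], rotation=[[0,0,0.5],[0,0,0.7],[0,0,-1],[0,0,0],[0,0,0]], fingers=[0.1,0.1,0.1,0.1,0.1])

```text
t: 36.9
position: [0.5865, -0.0191, 0.0917]
tcp_rot: [0.729, 0.684, 0.003, 0.003]
ft_force: [-12.9, 3.2, 51.4]
gripper_width: 0.0267
```

Run:
```python
from h import *
o=st(); Rm=R.from_quat(o['tcp_rot']).as_matrix();print(np.degrees(np.arctan2(Rm[1,1],Rm[0,1])),o['ft_torque'])
```

```text
t 36.90 pos [ 0.5865 -0.0191  0.0917] tool x [0.064 0.998 0.   ] y [ 0.998 -0.064  0.008] z [ 0.008 -0.    -1.   ] F [-12.9   3.2  51.4] w 0.0267 q [-0.05  0.56  1.8  -0.    0.78  0.01]
-3.680965083147785 [ 0.58817325  1.73152211 -0.13390025]
```

Request:
arm_command(translation=[[0,0,-0.002],[0,0,-0.002],[0,0,-0.0005],[0,0,0],[0,0,0],[0,0,0],[0,0,-0.02],[0,0,-0.04],[-0.02,0,-0.04],[-0.04,0,-0.04],[-0.04,0,0],[0,0,0]], rotation=[[0,0,0],[0,0,0],[0,0,0],[0,0,0],[0,0,0],[0,0,0],[0,0,0],[0,0,0],[0,0,0],[0,0,0],[0,0,0],[0,0,0]], fingers=[0.1,0.1,0.7,0.7,0.7,0.7,0.7,0.7,0.7,0.7,0.7,0.7])

```text
t: 38.1
position: [0.5775, -0.1178, 0.2264]
tcp_rot: [0.73, 0.683, 0.0, 0.001]
ft_force: [-0.3, 0.0, -0.2]
gripper_width: 0.0601
```

```bash
cat > m3.py <<'E'
from h import *
import sys
o=st(); p,d,ci=snap('wrist',sys.argv[1]); W=cloud(d,ci);X,Y,Z=np.moveaxis(W,-1,0)
m=(abs(X-.584)<.03)&(abs(Y+.0195)<.03)&(Z>.115)&(Z<.145); P=W[m];print('headtop',cv2.minAreaRect((P[:,:2]*1000).astype(np.float32)),np.median(P[:,2]))
P=P[np.linalg.norm(P[:,:2]-P[:,:2].mean(0),axis=1)<.014]
A=np.c_[P[:,:2]-P[:,:2].mean(0),np.ones(len(P))]; print(np.linalg.lstsq(A,P[:,2],rcond=None)[0])
m=(abs(X-.584)<.05)&(abs(Y+.0195)<.045)&(Z>.0735)&(Z<.0785);P=W[m]; print('rim',len(P),cv2.minAreaRect((P[:,:2]*1000).astype(np.float32)))
for c in ['scene','top']:
    p,d,ci=snap(c,sys.argv[1]+c); W=cloud(d,ci);X,Y,Z=np.moveaxis(W,-1,0); hsv=cv2.cvtColor(p,cv2.COLOR_RGB2HSV)
    m=(Z>.032)&(Z<.048)&(X>.3)&(X<.56)&(Y<.25)&(Y>-.5); n,l,s,_=cv2.connectedComponentsWithStats(m.astype(np.uint8))
    for k in range(1,n):
        if s[k,4]>80: P=W[l==k]; r=cv2.minAreaRect((P[:,:2]*1000).astype(np.float32)); print(c,s[k,4],np.round(r[0],1),np.round(r[1],1),'z',np.round(np.median(P[:,2]),4))
E
python3 m3.py w25
```

```text
t 38.10 pos [ 0.5775 -0.1178  0.2264] tool x [ 0.067  0.998 -0.002] y [ 0.998 -0.067  0.002] z [ 0.002 -0.002 -1.   ] F [-0.3  0.  -0.2] w 0.0601 q [-0.22  0.38  1.72 -0.    1.05 -0.15]
headtop ((586.2343139648438, -19.59088897705078), (36.03550720214844, 28.508743286132812), 86.96817779541016) 0.12151077924797088
[-0.01117928  0.00431061  0.1218668 ]
rim 2860 ((584.9854125976562, -19.17306900024414), (63.758663177490234, 64.30243682861328), 86.18729400634766)
scene 170 [501.8 242.9] [13.4 71.7] z 0.0427
scene 278 [438.  189.8] [48.2 47.3] z 0.0397
scene 102 [553.7 -18.6] [ 8.4 63.4] z 0.0404
scene 312 [434.9 105.6] [49.1 45.8] z 0.0398
scene 354 [442.5  -1.7] [48.2 46.3] z 0.0398
top 84 [500.5 245. ] [14.4 70.5] z 0.0451
top 232 [437.3 191.1] [46.9 46.1] z 0.0404
top 226 [441.4  -1.2] [45.2 46.6] z 0.0404
top 235 [434.2 106.3] [45.5 47.6] z 0.0402
```

View pics/w25.png

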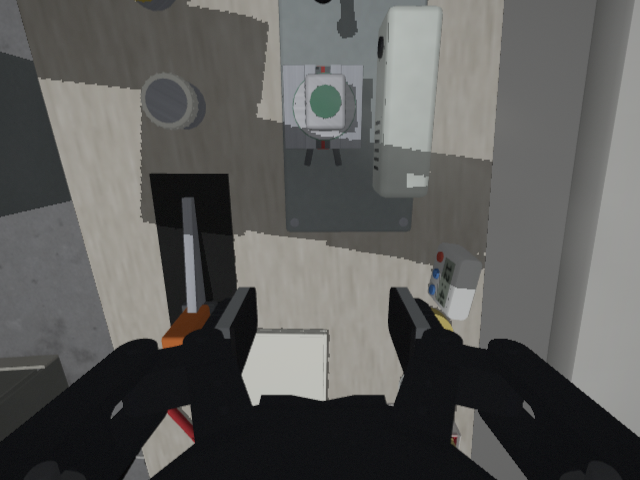

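View pics/w25scene.png

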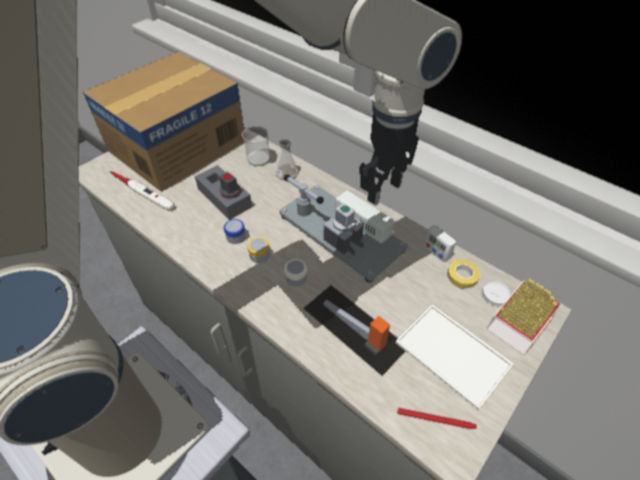

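Request:
arm_command(translation=[[0.0268,-0.0357,0],[0.0268,-0.0357,0],[0.0268,-0.0357,0.02],[0.0269,-0.0358,0.03],[0,0,0.04],[0,0,0.04],[0,0,0.035],[0,0,0],[0,0,0.02],[0,0,0.02],[0,0,0]], rotation=[[0,0,0],[0,0,0],[0,0,0],[0,0,0],[0,0,0],[0,0,0],[0,0,0],[0,0,0],[0,0,0],[0,0,0],[0,0,0]], fingers=[1,1,1,1,1,1,1,1,1,1,1])

```text
t: 39.35
position: [0.4431, 0.0007, 0.0218]
tcp_rot: [0.729, 0.684, -0.001, -0.001]
ft_force: [0.5, -0.7, -0.3]
gripper_width: 0.0854
```

Run:
```python
from h import *
o=st()
p,d,ci=snap('top');W=cloud(d,ci)
z=np.load('w5.npz'); ci=dict(mtx=z['K'],world_from_camera=z['T']);W=cloud(z['d'],ci);X,Y,Z=np.moveaxis(W,-1,0); hsv=cv2.cvtColor(z['p'],cv2.COLOR_RGB2HSV)
m=(Z>.001)&(Z<.02)&(X>.43)&(X<.6)&(Y<-.25)&(Y>-.48)&(hsv[...,1]<25)
n,l,s,_=cv2.connectedComponentsWithStats(m.astype(np.uint8));k=1+np.argmax(s[1:,4]);P=W[l==k];print(s[k,4],cv2.minAreaRect((P[:,:2]*1000).astype(np.float32)))
```

```text
t 39.35 pos [0.4431 0.0007 0.0218] tool x [ 0.063  0.998 -0.   ] y [ 0.998 -0.063 -0.003] z [-0.003  0.    -1.   ] F [ 0.5 -0.7 -0.3] w 0.0854 q [-0.03  0.55  2.12  0.    0.47  0.04]
13428 ((497.7816162109375, -358.74755859375), (210.9630126953125, 148.06809997558594), 85.14408874511719)
```

Request:
arm_command(translation=[[-0.0015,-0.001,0.006],[0,0,0],[0,0,0],[0,0,0],[0,0,0],[0,0,0],[0,0,-0.03],[0,0,-0.045],[0,0,-0.045],[0,0,-0.03],[0,0,0]], rotation=[[0,0,0],[0,0,0],[0,0,0],[0,0,0],[0,0,0],[0,0,0],[0,0,0],[0,0,0],[0,0,0],[0,0,0],[0,0,0]], fingers=[1,0.3,0.3,0.3,0.3,0.3,0.3,0.3,0.3,0.3,0.3], force=50)

```text
t: 40.5
position: [0.4455, -0.0014, 0.1704]
tcp_rot: [0.729, 0.684, 0.003, 0.003]
ft_force: [-0.4, 0.2, -1.1]
gripper_width: 0.0462
```

Run:
```python
from h import *
o=st(); snap('scene','s26'); snap('wrist','w26')
```

```text
t 40.50 pos [ 0.4455 -0.0014  0.1704] tool x [0.064 0.998 0.   ] y [ 0.998 -0.064  0.008] z [ 0.008 -0.    -1.   ] F [-0.4  0.2 -1.1] w 0.0462 q [-0.03  0.25  2.07  0.    0.81  0.03]
```

View pics/w26.png

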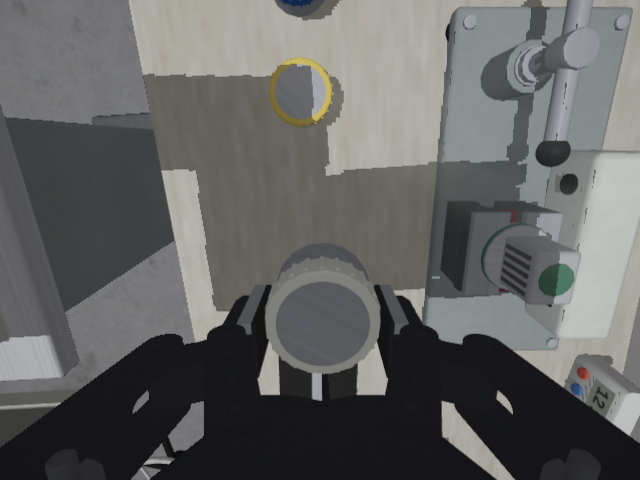

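Request:
arm_command(translation=[[-0.0412,0.0084,0],[-0.0412,0.0084,0],[-0.0412,0.0084,0],[-0.0412,0.0084,0],[-0.0412,0.0084,0],[-0.0412,0.0084,0],[-0.0412,0.0084,0],[-0.0412,0.0084,0],[-0.0412,0.0084,0],[-0.0412,0.0084,0],[0,0,0],[0,0,0]], rotation=[[0,0,0],[0,0,0],[0,0,0],[0,0,0],[0,0,0],[0,0,0],[0,0,0],[0,0,0],[0,0,0],[0,0,0],[0,0,1.2],[0,0,0]], fingers=[0.3,0.3,0.3,0.3,0.3,0.3,0.3,0.3,0.3,0.3,0.3,0.3])

```text
t: 41.8
position: [0.4989, -0.4177, 0.1633]
tcp_rot: [0.737, 0.676, -0.0, -0.002]
ft_force: [0.5, 0.8, -1.6]
gripper_width: 0.0468
```

Run:
```python
from h import *
o=st(); p,d,ci=snap('wrist','w27'); W=cloud(d,ci);X,Y,Z=np.moveaxis(W,-1,0)
m=(Z>.009)&(Z<.016)&(X>.42)&(X<.6)&(Y<-.25)&(Y>-.5); P=W[m]; print(len(P),np.percentile(P[:,0],[1,50,99]),np.percentile(P[:,1],[1,50,99])); print(cv2.minAreaRect((P[:,:2]*1000).astype(np.float32)))
for y0 in (-.40,-.37,-.34,-.31,-.28):
    k=(abs(P[:,1]-y0)<.006); print(y0,np.round([P[k,0].min(),P[k,0].max()],4) if k.sum() else 0)
for x0 in (.47,.5,.53):
    k=(abs(P[:,0]-x0)<.006); print(x0,np.round([P[k,1].min(),P[k,1].max()],4) if k.sum() else 0)
```

```text
t 41.80 pos [ 0.4989 -0.4177  0.1633] tool x [0.087 0.996 0.003] y [ 0.996 -0.087 -0.004] z [-0.003  0.003 -1.   ] F [ 0.5  0.8 -1.6] w 0.0468 q [-0.72  0.54  1.61  0.    0.99 -0.63]
3574 [0.44150331 0.5268634  0.59914676] [-0.4567462  -0.32563417 -0.26182594]
((520.5201416015625, -358.26409912109375), (214.6980743408203, 160.09811401367188), 89.34894561767578)
-0.4 [0.4426 0.6   ]
-0.37 [0.445  0.5657]
-0.34 [0.4472 0.568 ]
-0.31 [0.45   0.5707]
-0.28 [0.4517 0.5731]
0.47 [-0.2656 -0.2605]
0.5 [-0.2684 -0.2634]
0.53 [-0.4558 -0.2658]
```

View pics/w27.png

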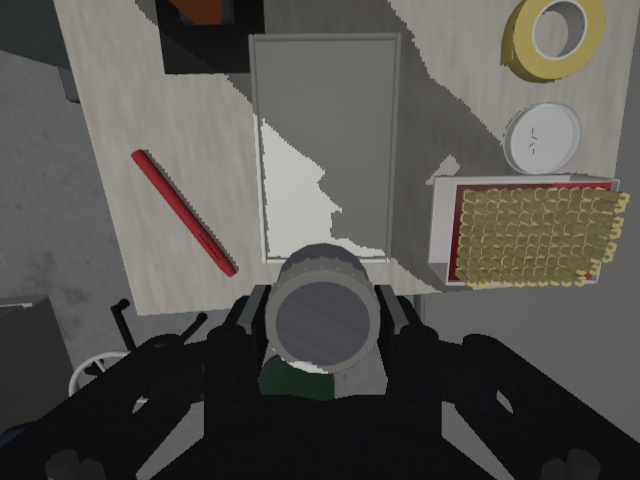

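Request:
arm_command(translation=[[0.0016,0.0024,0.03],[0,0,0.04],[0,0,0.04],[0,0,0.02],[0,0,0.008],[0,0,0],[0,0,0]], rotation=[[0,0,0],[0,0,0],[0,0,0],[0,0,0],[0,0,0],[0,0,0],[0,0,0]], fingers=[0.3,0.3,0.3,0.3,0.3,0.3,0.3])

```text
t: 42.55
position: [0.5036, -0.4164, 0.0293]
tcp_rot: [0.736, 0.677, 0.0, 0.001]
ft_force: [0.1, -0.1, -1.9]
gripper_width: 0.0466
```

Run:
```python
from h import *
o=st()
```

```text
t 42.55 pos [ 0.5036 -0.4164  0.0293] tool x [ 0.084  0.996 -0.001] y [ 0.996 -0.084  0.001] z [ 0.001 -0.001 -1.   ] F [ 0.1 -0.1 -1.9] w 0.0466 q [-0.71  0.72  1.65  0.    0.76 -0.63]
```

Request:
arm_command(translation=[[0,-0.001,0.004],[0,0,0.003],[0,0,0.002],[0,0,0]], rotation=[[0,0,0],[0,0,0],[0,0,0],[0,0,0]], fingers=[0.3,0.3,0.3,0.3])

```text
t: 42.95
position: [0.5022, -0.4167, 0.0213]
tcp_rot: [0.737, 0.676, 0.0, 0.001]
ft_force: [-2.9, 3.3, 11.3]
gripper_width: 0.0461
```

Contact with the tray floor; release, rise, and go to jar b (0.4345, 0.106).

Request:
arm_command(translation=[[0,0,0],[0,0,0],[0,0,0],[0,0,0],[0,0,-0.02],[0,0,-0.04],[0,0,-0.045],[0,0,-0.045],[0,0,0]], rotation=[[0,0,0],[0,0,0],[0,0,0],[0,0,0],[0,0,0],[0,0,0],[0,0,0],[0,0,0],[0,0,0]], fingers=[0.7,0.7,0.7,0.7,0.7,0.7,0.7,0.7,0.7])

```text
t: 43.85
position: [0.5051, -0.4191, 0.1764]
tcp_rot: [0.736, 0.676, 0.001, 0.006]
ft_force: [1.4, 0.4, -0.1]
gripper_width: 0.0599
```

Run:
```python
from h import *
o=st(); Rm=R.from_quat(o['tcp_rot']).as_matrix()
p,d,ci=snap('scene','s28'); W=cloud(d,ci);X,Y,Z=np.moveaxis(W,-1,0)
m=(Z>.032)&(Z<.05)&(X>.3)&(X<.56)&(Y<.24)&(Y>-.5); n,l,s,_=cv2.connectedComponentsWithStats(m.astype(np.uint8))
for k in range(1,n):
    if s[k,4]>80: P=W[l==k]; r=cv2.minAreaRect((P[:,:2]*1000).astype(np.float32)); print(s[k,4],np.round(r[0],1),np.round(r[1],1),'z',np.round(np.median(P[:,2]),4))
print(Rm.T@(np.array([.4345,.1060,.17])-o['position']))
```

```text
t 43.85 pos [ 0.5051 -0.4191  0.1764] tool x [ 0.085  0.996 -0.007] y [ 0.996 -0.085  0.009] z [ 0.009 -0.008 -1.   ] F [ 1.4  0.4 -0.1] w 0.0599 q [-0.71  0.52  1.6  -0.    1.   -0.63]
278 [439.  190.2] [48.2 46.9] z 0.0397
122 [553.5 -18.8] [ 9.4 63. ] z 0.0411
310 [434.6 106.6] [47.2 47.7] z 0.0398
91 [ 418.1 -235.1] [21.2 37.2] z 0.0413
587 [ 502.7 -415.5] [48.3 48.2] z 0.044
[ 0.51727977 -0.11493109  0.00174264]
```

View pics/s28.png

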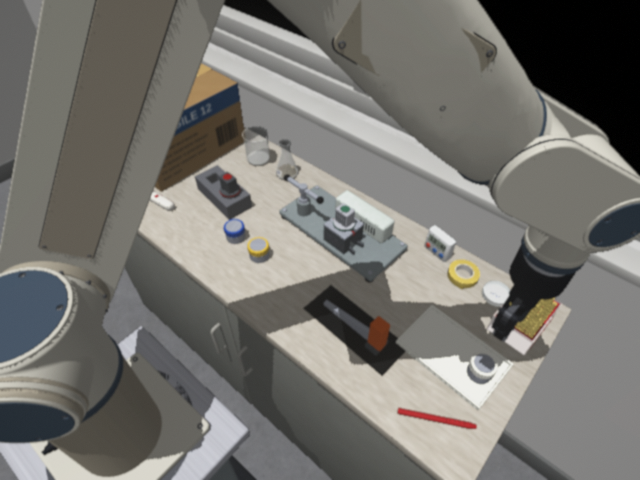

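Request:
arm_command(translation=[[0.0431,-0.0096,0],[0.0431,-0.0096,0],[0.0431,-0.0096,0],[0.0431,-0.0096,0],[0.0431,-0.0096,0],[0.0431,-0.0096,0],[0.0431,-0.0096,0],[0.0431,-0.0096,0],[0.0431,-0.0096,0],[0.0431,-0.0096,0],[0.0431,-0.0096,0],[0.0431,-0.0096,0]], rotation=[[0,0,0],[0,0,0],[0,0,0],[0,0,0],[0,0,0],[0,0,0],[0,0,0],[0,0,0],[0,0,0],[0,0,0],[0,0,0],[0,0,0]], fingers=[1,1,1,1,1,1,1,1,1,1,1,1])

```text
t: 45.1
position: [0.4295, 0.1102, 0.1682]
tcp_rot: [0.737, 0.676, -0.001, -0.001]
ft_force: [0.7, -0.4, 1.1]
gripper_width: 0.0851
```

Request:
arm_command(translation=[[0,0,0.04],[0,0,0.04],[0,0,0.04],[0,0,0.02],[0,0,0]], rotation=[[0,0,0],[0,0,0],[0,0,0],[0,0,0],[0,0,0]], fingers=[1,1,1,1,1])

```text
t: 45.6
position: [0.4277, 0.1081, 0.0261]
tcp_rot: [0.736, 0.677, -0.003, -0.002]
ft_force: [-0.2, -0.6, -0.5]
gripper_width: 0.0853
```

Run:
```python
from h import *
o=st(); Rm=R.from_quat(o['tcp_rot']).as_matrix()
print(Rm.T@(np.array([.4345,.1063,.0155])-o['position']))
```

```text
t 45.60 pos [0.4277 0.1081 0.0261] tool x [ 0.085  0.996 -0.002] y [ 0.996 -0.085 -0.008] z [-0.008 -0.002 -1.   ] F [-0.2 -0.6 -0.5] w 0.0853 q [ 0.22  0.54  2.12 -0.    0.48  0.31]
[-0.0011839   0.00697403  0.01051033]
```

Request:
arm_command(translation=[[-0.001,0.004,0.009],[0,0,0],[0,0,0],[0,0,0],[0,0,0],[0,0,0],[0,0,0],[0,0,-0.03],[0,0,-0.045],[0,0,-0.045],[0,0,-0.03],[0,0,0]], rotation=[[0,0,0],[0,0,0],[0,0,0],[0,0,0],[0,0,0],[0,0,0],[0,0,0],[0,0,0],[0,0,0],[0,0,0],[0,0,0],[0,0,0]], fingers=[1,1,0.3,0.3,0.3,0.3,0.3,0.3,0.3,0.3,0.3,0.3])

```text
t: 46.8
position: [0.4375, 0.108, 0.1746]
tcp_rot: [0.736, 0.676, 0.004, 0.002]
ft_force: [-0.4, -0.7, -2.2]
gripper_width: 0.0467
```

Run:
```python
from h import *
o=st(); Rm=R.from_quat(o['tcp_rot']).as_matrix()
print(Rm.T@(np.array([.506,-.3585,.0155])-o['position'])); snap('wrist','w29')
```

```text
t 46.80 pos [0.4375 0.108  0.1746] tool x [0.085 0.996 0.003] y [ 0.996 -0.085  0.009] z [ 0.009  0.002 -1.   ] F [-0.4 -0.7 -2.2] w 0.0467 q [ 0.22  0.25  2.05 -0.    0.83  0.3 ]
[-0.45941682  0.10647239  0.15882068]
```

View pics/w29.png

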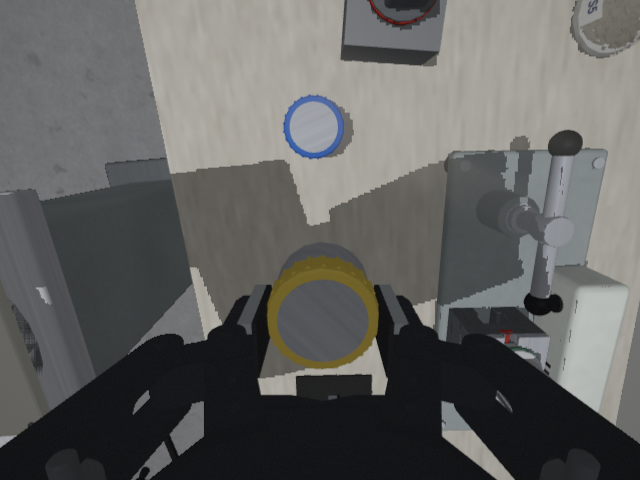

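Request:
arm_command(translation=[[-0.0418,0.0097,0],[-0.0418,0.0097,0],[-0.0418,0.0097,0],[-0.0418,0.0097,0],[-0.0418,0.0097,0],[-0.0418,0.0097,0],[-0.0418,0.0097,0],[-0.0418,0.0097,0],[-0.0418,0.0097,0],[-0.0418,0.0097,0],[-0.0418,0.0097,0],[0,0,0]], rotation=[[0,0,0],[0,0,0],[0,0,0],[0,0,0],[0,0,0],[0,0,0],[0,0,0],[0,0,0],[0,0,0],[0,0,0],[0,0,0],[0,0,0]], fingers=[0.3,0.3,0.3,0.3,0.3,0.3,0.3,0.3,0.3,0.3,0.3,0.3])

```text
t: 48.05
position: [0.502, -0.3642, 0.1683]
tcp_rot: [0.738, 0.675, -0.0, 0.0]
ft_force: [0.4, -0.2, -1.3]
gripper_width: 0.0466
```

Request:
arm_command(translation=[[0,0,0.04],[0,0,0.04],[0,0,0.03],[0,0,0],[0,0,0]], rotation=[[0,0,0],[0,0,0],[0,0,0],[0,0,0],[0,0,0]], fingers=[0.3,0.3,0.3,0.3,0.3])

```text
t: 48.55
position: [0.5014, -0.3588, 0.0592]
tcp_rot: [0.736, 0.677, -0.0, -0.002]
ft_force: [1.2, -0.5, -0.8]
gripper_width: 0.046
```

Run:
```python
from h import *
o=st(); Rm=R.from_quat(o['tcp_rot']).as_matrix()
print(Rm.T@(np.array([.506,-.3585,.0215])-o['position']))
```

```text
t 48.55 pos [ 0.5014 -0.3588  0.0592] tool x [0.085 0.996 0.002] y [ 0.996 -0.085 -0.003] z [-0.002  0.002 -1.   ] F [ 1.2 -0.5 -0.8] w 0.046 q [-0.64  0.64  1.73  0.    0.77 -0.56]
[0.0006514  0.00467814 0.03770682]
```

Request:
arm_command(translation=[[0.0006,0.0035,0.015],[0,0,0.012],[0,0,0.006],[0,0,0.003],[0,0,0.002],[0,0,0]], rotation=[[0,0,0],[0,0,0],[0,0,0],[0,0,0],[0,0,0],[0,0,0]], fingers=[0.3,0.3,0.3,0.3,0.3,0.3])

```text
t: 49.15
position: [0.5056, -0.3592, 0.0254]
tcp_rot: [0.736, 0.676, -0.0, -0.0]
ft_force: [-9.4, 7.6, 27.3]
gripper_width: 0.0462
```

Request:
arm_command(translation=[[0,0,-0.0015],[0,0,0],[0,0,0],[0,0,0],[0,0,0],[0,0,-0.02],[0,0,-0.04],[0,0,-0.045],[0,0,-0.045],[0,0,0]], rotation=[[0,0,0],[0,0,0],[0,0,0],[0,0,0],[0,0,0],[0,0,0],[0,0,0],[0,0,0],[0,0,0],[0,0,0]], fingers=[0.3,0.7,0.7,0.7,0.7,0.7,0.7,0.7,0.7,0.7])

```text
t: 50.15
position: [0.5091, -0.362, 0.1804]
tcp_rot: [0.736, 0.676, 0.001, 0.006]
ft_force: [-0.3, -0.8, 0.8]
gripper_width: 0.0598
```

```bash
cat > m4.py <<'E'
from h import *
import sys
o=st(); Rm=R.from_quat(o['tcp_rot']).as_matrix()
p,d,ci=snap('scene',sys.argv[1]); W=cloud(d,ci);X,Y,Z=np.moveaxis(W,-1,0)
m=(Z>.032)&(Z<.05)&(X>.3)&(X<.56)&(Y<.24)&(Y>-.5); n,l,s,_=cv2.connectedComponentsWithStats(m.astype(np.uint8))
for k in range(1,n):
    if s[k,4]>80: P=W[l==k]; r=cv2.minAreaRect((P[:,:2]*1000).astype(np.float32)); print(s[k,4],np.round(r[0],1),np.round(r[1],1),'z',np.round(np.median(P[:,2]),4))
print(Rm.T@(np.array(eval(sys.argv[2]))-o['position']))
E
python3 m4.py s30 [.438,.1903,.17]
```

```text
t 50.15 pos [ 0.5091 -0.362   0.1804] tool x [ 0.085  0.996 -0.006] y [ 0.996 -0.085  0.01 ] z [ 0.009 -0.007 -1.   ] F [-0.3 -0.8  0.8] w 0.0598 q [-0.64  0.48  1.68 -0.    0.98 -0.55]
280 [438.  189.4] [48.4 45.7] z 0.0398
121 [553.7 -18.7] [ 9.3 63.7] z 0.0409
98 [ 420.6 -228.4] [23.6 43.8] z 0.0391
538 [ 505.9 -359.6] [47.6 48.5] z 0.0439
584 [ 502.  -416.2] [48.5 48.4] z 0.044
[ 0.54429306 -0.11772613  0.00605744]
```

View pics/s30.png

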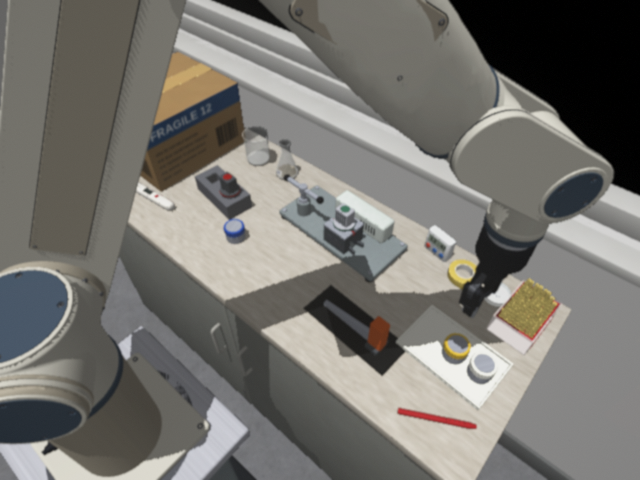

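Request:
arm_command(translation=[[0.0452,-0.0096,0],[0.0452,-0.0096,0],[0.0452,-0.0096,0],[0.0452,-0.0096,0],[0.0452,-0.0096,0],[0.0452,-0.0096,0],[0.0452,-0.0096,0],[0.0452,-0.0096,0],[0.0452,-0.0096,0],[0.0452,-0.0096,0],[0.0452,-0.0096,0],[0.0452,-0.0096,0]], rotation=[[0,0,0],[0,0,0],[0,0,0],[0,0,0],[0,0,0],[0,0,0],[0,0,0],[0,0,0],[0,0,0],[0,0,0],[0,0,0],[0,0,0]], fingers=[1,1,1,1,1,1,1,1,1,1,1,1])

```text
t: 51.4
position: [0.4355, 0.1922, 0.1725]
tcp_rot: [0.736, 0.676, -0.001, -0.0]
ft_force: [1.2, 0.2, 0.5]
gripper_width: 0.0855
```

Request:
arm_command(translation=[[0,0.002,0.04],[0,0,0.04],[0,0,0.04],[0,0,0.02],[0,0,0],[0,0,0]], rotation=[[0,0,0],[0,0,0],[0,0,0],[0,0,0],[0,0,0],[0,0,0]], fingers=[1,1,1,1,1,1])

```text
t: 52.0
position: [0.4382, 0.1902, 0.0331]
tcp_rot: [0.737, 0.676, -0.001, -0.0]
ft_force: [0.8, 0.3, 0.4]
gripper_width: 0.0855
```

Run:
```python
from h import *
o=st(); Rm=R.from_quat(o['tcp_rot']).as_matrix()
print(Rm.T@(np.array([.438,.1900,.0155])-o['position']))
```

```text
t 52.00 pos [0.4382 0.1902 0.0331] tool x [ 0.085  0.996 -0.001] y [ 0.996 -0.085 -0.002] z [-0.002 -0.001 -1.   ] F [0.8 0.3 0.4] w 0.0855 q [ 0.38  0.56  2.05 -0.    0.54  0.47]
[-0.00022228 -0.00012133  0.01764945]
```

Request:
arm_command(translation=[[0,0,0.016],[0,0,0],[0,0,0],[0,0,0],[0,0,0],[0,0,0],[0,0,0],[0,0,-0.03],[0,0,-0.045],[0,0,-0.045],[0,0,-0.03],[0,0,0]], rotation=[[0,0,0],[0,0,0],[0,0,0],[0,0,0],[0,0,0],[0,0,0],[0,0,0],[0,0,0],[0,0,0],[0,0,0],[0,0,0],[0,0,0]], fingers=[1,1,0.3,0.3,0.3,0.3,0.3,0.3,0.3,0.3,0.3,0.3])

```text
t: 53.2
position: [0.4415, 0.1916, 0.1723]
tcp_rot: [0.736, 0.676, 0.004, 0.002]
ft_force: [0.5, -0.1, -2.3]
gripper_width: 0.0461
```

```bash
python3 m4.py s31 [.5105,-.3015,.0215]
```

```text
t 53.20 pos [0.4415 0.1916 0.1723] tool x [0.085 0.996 0.004] y [ 0.996 -0.085  0.008] z [ 0.008  0.003 -1.   ] F [ 0.5 -0.1 -2.3] w 0.0461 q [0.38 0.3  1.99 0.   0.84 0.47]
122 [553.5 -19.3] [ 9.5 62.5] z 0.0409
531 [ 505.8 -359.6] [47.3 48.4] z 0.0439
89 [ 416.5 -238.7] [18.4 36. ] z 0.041
584 [ 502.8 -415.5] [48.9 48.3] z 0.044
[-0.48606932  0.10939074  0.1497541 ]
```

Request:
arm_command(translation=[[-0.0404,0.0092,0],[-0.0404,0.0092,0],[-0.0404,0.0092,0],[-0.0404,0.0092,0],[-0.0404,0.0092,0],[-0.0404,0.0092,0],[-0.0404,0.0092,0],[-0.0404,0.0092,0],[-0.0404,0.0092,0],[-0.0404,0.0092,0],[-0.0404,0.0092,0],[-0.0404,0.0092,0]], rotation=[[0,0,0],[0,0,0],[0,0,0],[0,0,0],[0,0,0],[0,0,0],[0,0,0],[0,0,0],[0,0,0],[0,0,0],[0,0,0],[0,0,0]], fingers=[0.3,0.3,0.3,0.3,0.3,0.3,0.3,0.3,0.3,0.3,0.3,0.3])

```text
t: 54.45
position: [0.5066, -0.3029, 0.1656]
tcp_rot: [0.737, 0.676, -0.0, -0.002]
ft_force: [1.3, -0.1, -1.6]
gripper_width: 0.0463
```

Request:
arm_command(translation=[[0,0,0],[0,0,0.04],[0,0,0.04],[0,0,0.02],[0,0,0],[0,0,0]], rotation=[[0,0,0],[0,0,0],[0,0,0],[0,0,0],[0,0,0],[0,0,0]], fingers=[0.3,0.3,0.3,0.3,0.3,0.3])

```text
t: 55.05
position: [0.5072, -0.301, 0.067]
tcp_rot: [0.736, 0.677, -0.0, -0.001]
ft_force: [0.4, -0.2, 0.2]
gripper_width: 0.0462
```

Run:
```python
from h import *
o=st(); Rm=R.from_quat(o['tcp_rot']).as_matrix()
print(Rm.T@(np.array([.5105,-.3005,.0225])-o['position']))
p,d,ci=snap('wrist','w32'); W=cloud(d,ci);X,Y,Z=np.moveaxis(W,-1,0)
h=cv2.cvtColor(p,cv2.COLOR_RGB2HSV); m=(np.hypot(X-.51,Y+.3)<.035)&(Z>.05); P=W[m]; print(np.nanpercentile(P[:,2],95)); P=P[P[:,2]>.06]; print(cv2.minAreaRect((P[:,:2]*1000).astype(np.float32)))
```

```text
t 55.05 pos [ 0.5072 -0.301   0.067 ] tool x [0.084 0.996 0.001] y [ 0.996 -0.084 -0.002] z [-0.002  0.001 -1.   ] F [ 0.4 -0.2  0.2] w 0.0462 q [-0.56  0.6   1.8   0.    0.75 -0.47]
[0.00069806 0.00336556 0.0444902 ]
0.16660083186299643
((512.1926879882812, -297.46002197265625), (63.78036117553711, 52.60344314575195), 19.757678985595703)
```

View pics/w32.png

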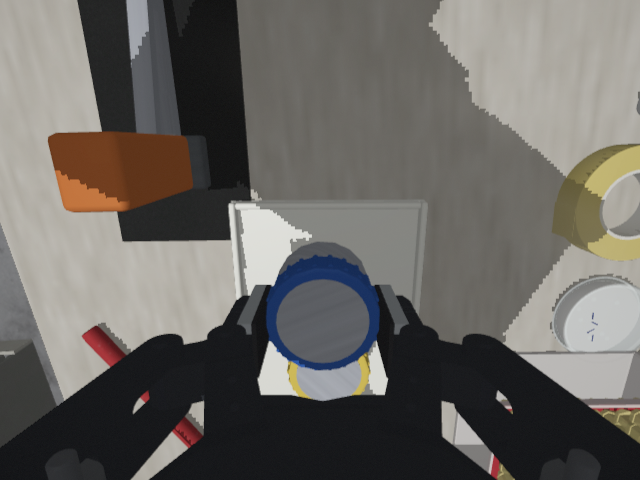

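Request:
arm_command(translation=[[0.0007,0.003,0.015],[0,0,0.015],[0,0,0.007],[0,0,0.003],[0,0,0.002],[0,0,0]], rotation=[[0,0,0],[0,0,0],[0,0,0],[0,0,0],[0,0,0],[0,0,0]], fingers=[0.3,0.3,0.3,0.3,0.3,0.3])

```text
t: 55.7
position: [0.5109, -0.3014, 0.0257]
tcp_rot: [0.737, 0.676, -0.0, -0.0]
ft_force: [0.2, 0.7, -1.7]
gripper_width: 0.0462
```

Request:
arm_command(translation=[[0,0,0.002],[0,0,0.001],[0,0,0.001],[0,0,0]], rotation=[[0,0,0],[0,0,0],[0,0,0],[0,0,0]], fingers=[0.3,0.3,0.3,0.3])

```text
t: 56.1
position: [0.5111, -0.3016, 0.0232]
tcp_rot: [0.736, 0.676, 0.0, 0.0]
ft_force: [-1.9, 1.4, 11.0]
gripper_width: 0.0463
```

Contact. Release, rise and pull back toward the robot, then final checks.

Request:
arm_command(translation=[[0,0,0],[0,0,0],[0,0,0],[0,0,0],[0,0,-0.02],[0,0,-0.04],[0,0,-0.045],[0,0,-0.045],[0,0,-0.045],[0,0,-0.03],[0,0,0],[0,0,0]], rotation=[[0,0,0],[0,0,0],[0,0,0],[0,0,0],[0,0,0],[0,0,0],[0,0,0],[0,0,0],[0,0,0],[0,0,0],[0,0,0],[0,0,0]], fingers=[0.7,0.7,0.7,0.7,0.7,0.7,0.7,0.7,0.7,0.7,0.7,0.7])

```text
t: 57.3
position: [0.5109, -0.3015, 0.2473]
tcp_rot: [0.737, 0.676, 0.0, 0.001]
ft_force: [0.3, 0.3, -0.9]
gripper_width: 0.0594
```

```bash
python3 m4.py s33 [.5,-.3,.2]
python3 - <<'E'
from h import *
barang('scene')
p,d,ci=snap('top','t33');W=cloud(d,ci);X,Y,Z=np.moveaxis(W,-1,0)
for nm,x,y,z0,z1 in [('used',.507,.278,.088,.11),('fresh',.585,-.0194,.112,.135),('drift',.425,-.233,.076,.095)]:
    m=(abs(X-x)<.035)&(abs(Y-y)<.035)&(Z>z0)&(Z<z1);P=W[m]; r=cv2.minAreaRect((P[:,:2]*1000).astype(np.float32)); print(nm,len(P),np.round(r[0],1),np.round(r[1],1),round(r[2],1),np.median(P[:,2]))
E
```

```text
t 57.30 pos [ 0.5109 -0.3015  0.2473] tool x [ 0.085  0.996 -0.001] y [ 0.996 -0.085  0.001] z [ 0.001 -0.001 -1.   ] F [ 0.3  0.3 -0.9] w 0.0594 q [-0.55  0.36  1.69  0.    1.09 -0.47]
118 [554.1 -19.7] [ 8.5 65.2] z 0.0405
495 [ 510.5 -301.1] [47.8 47.8] z 0.044
94 [ 418.8 -232.1] [22.8 39.7] z 0.0406
538 [ 505.5 -359.6] [47.7 48.2] z 0.0439
583 [ 502.3 -416. ] [48.5 48.4] z 0.0441
[ 0.00055924 -0.01106679  0.04728498]
scene ball 14 [0.585 0.051 0.104] [320. 200.] ang -97.0
used 143 [506.7 278. ] [38.  28.4] 88.2 0.09596345995615518
fresh 139 [584.7 -20.1] [35.4 28.1] 85.3 0.12186208424562128
drift 101 [ 423.8 -232.6] [28.7 26. ] 82.9 0.08267028549934485
```

View pics/s33.png

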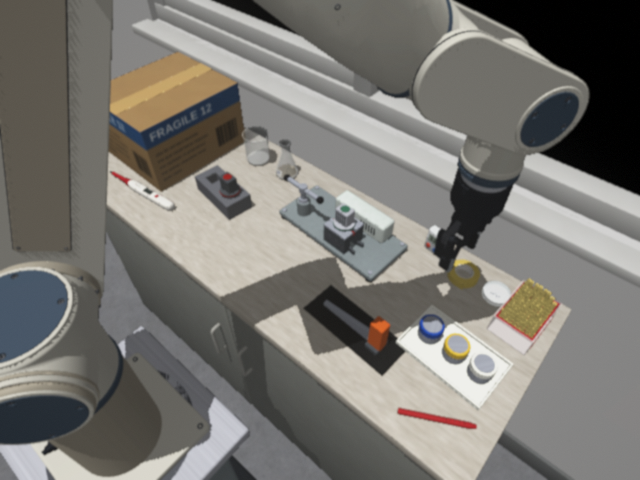

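View pics/t33.png

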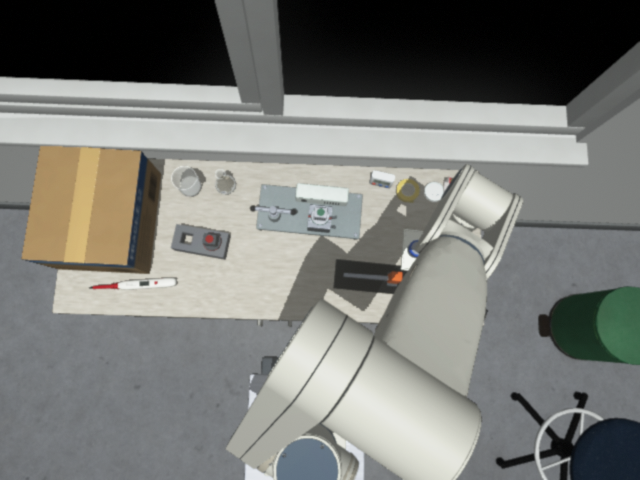

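Run:
```python
from h import *
for c in ('top','scene'):
    p,d,ci=snap(c);W=cloud(d,ci);X,Y,Z=np.moveaxis(W,-1,0)
    m=(X>.5)&(X<.7)&(Y>.03)&(Y<.2)&(Z>.09)&(Z<.13); n,l,s,_=cv2.connectedComponentsWithStats(m.astype(np.uint8));k=1+np.argmax(s[1:,4]);P=W[l==k];r=cv2.minAreaRect((P[:,:2]*1000).astype(np.float32));print(c,r,np.median(P[:,2]))
ctrl.job_done()
```

```text
top ((592.2756958007812, 109.82228088378906), (124.59870910644531, 20.18922233581543), 83.71607971191406) 0.10541499510286112
scene ((592.822265625, 107.84757995605469), (123.63591003417969, 21.315845489501953), 84.3802719116211) 0.10391515199506773
the job is handed in; nothing more can be done
```

The whole job is done and handed in at about 57 s of the 210 s allowed; the interface gave no verdict, so this rests on my last checks.

- **Lock screw:** I pushed the bar clockwise round to its stop, where the push force held at about 5 N. In the last pictures the bar lies within about 3° of the mill's y axis and has sunk about 7 mm, which matches fully down.
- **Used head:** The drift lifted it about 10 mm. Once free it leaned about 5° with its grip point about 5.7 mm off the axis, close to the 6 mm limit. I squared it with the gripper, let go so it stood untouched within about 2 mm of the axis, and then took it out. It is now parked upright, within 2 mm of the empty hole's centre.
- **Drift:** It stands upright on the mat with the block and blade wholly over it.
- **Fresh head:** I entered it with its dogs about 45° off, pressed it onto the rim and twisted it in; it held at 51 N with no further travel. It sits with its top at 121.5 mm (expected 121), 1.3 mm off the axis and tilted about 0.01 rad.
- **Jars:** Blue, yellow and white are all upright in a row in the tray, with their tops at 44 mm.
- **Everything else:** Nothing else on the bench showed as moved in the last pictures, and the arm is clear of everything. No jar was found knocked aside.

No check failed. The only disagreements were 1–2 mm differences between cameras.

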